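# Refill the label coder for a new run

### The arm

A 7-joint arm with a two-finger parallel gripper is mounted at the origin on the work surface. World frame = base frame: x ahead of the robot, y to its left, z up, the work surface at z = 0. Lengths are in m, angles in rad, forces in N, time in s.
With the tool pointing down it reaches from about 0.4 to 0.85 m from the base axis. Payload 4.5 kg.
Tool frame: the origin (TCP) lies midway between the tips of the shut fingers; the grasp point (between the pads) lies 19 mm behind it; z points along the fingers, y is the line along which they close (so a half turn about z gives the same grasp; the last joint's range is limited). The gripper opens to 88 mm and grips with 3 to 60 N. Pads are 18 mm wide; open, the fingers measure 123 mm over their backs; the gripper's body (75 mm by 187 mm) begins 45 mm behind the grasp point.
Start: joints at [-1.148, 0.689, -0.195, 1.565, 0.157, 0.902, -0.215], TCP at [0.237, 0.578, 0.239] pointing down, gripper open.
Joint ranges: [-3.01, 3.01], [-0.46, 2.08], [-1.47, 1.51], [0.13, 2.56], [-1, 4.14], [0.04, 2.09], [-2.66, 2.66]. Speed limits (rad/s): [2.57, 2.57, 3.14, 3.14, 3.14, 3.14, 3.14].

### API

Orientations are given as a unit quaternion [w, x, y, z].
In Python, from workcell import * gives the robot as it stands.
- The arm moves only by the tool drive_tool, never from a script. Its arguments are lists of equal length, an entry for each row: "slide": the shift along the tool's x, y, z in m, a list of three; "rotation": the turn, a rotation vector about the tool's x, y, z in rad, a list of three; "claw": the finger opening in m, from 0 to 0.0881. A call has 1 to 10 rows; each row shifts and turns the commanded pose from where the row before left it, along the tool's axes as they then stand; what a row does not reach is not made up. A row lasts 1/12 s, in which the tool goes at most 41.7 mm and 7.16 degrees, less where a joint would pass 70% of its speed; a pose out of reach is approached as far as the arm can. A call is refused whole if a number of a shift passes 0.0417 or a number of a turn 0.125, either way. A call with a gripper value outside its range is refused whole. The fingers move at their own pace and stop on an object; the grip force is fixed at half the most. Time passes only in rows, so rows that do not move let the fingers close. It gives the time, the measured TCP pose, the force, the opening and the grip force at its end, in the units of the state.
- get_obs(): the state, without advancing time (a new reading comes with each control period).
- camera(name): name is "side" or "top"; returns (picture, depth): 384x512x3 uint8, red, green, blue; 384x512 float32, m along the optical axis (not along the pixel's ray), 0 where there is no reading.
- camera_params(name): a dict with "mtx" (3x3 intrinsics, pixels), "rvec" (rotation vector, rad) and "tvec" (3), from world to camera coordinates, as OpenCV has them. Camera axes: x right, y down, z forward; pixel columns grow to the right and rows downward; lengths in m; the calibration is good to about 2 mm. A picture is of the moment at which its call begins. camera_params takes no time and is no camera call.
- close_job(): hands the job in; it is judged then, once.
Trained networks look in the newest picture that a camera, given by its name, has taken for a name from the list of things; names that differ only in an ending like _2 or _b are one class to them, and where a whole thing is asked for, a point or a joint stands for the part that bears it (a point fixed in the world has none). Each returns a list of dicts, best first, with "p" (0 to 1); they miss things now and then, are a little off and sometimes report something else, mostly with a low value. They report only what shows in the picture. A call takes as long as a camera call. They do not tell look-alikes from the thing itself.
- trace(label, camera): "region" (384x512 bool, what is visible of it) and "rect" ([centre column, centre row, width, height] in pixels, round what is visible of it).
The state is a dict: "t": time; "joint_positions": joint angles; "qd": joint speeds; "joint_efforts": joint torques, N m; "tcp_pos": TCP position; "orientation": TCP orientation; "ft_force": force on the tool from outside, world axes, zero at the start; "torque": the same for the moment, N m; "finger_gap": opening from 0.0 (shut) to 1.0 (fully open); "grasp_force": force on a finger pad.
Only numpy, scipy, OpenCV 4.12 (cv2) and the standard library are available. Lean on these libraries where they do the work, as an engineer would, in place of code of your own. Each camera call takes 0.05 s, during which the arm holds its last target. There are 200 camera calls.

### The job

Get the label coder ready for a new run of bottles: first move the two cartons lying on its deck into the wooden tray, then press each cartridge from the table fully home in a bay of its own (any bay), its body flush with the deck. Only when they are all in, turn the counter knob back to its zero stop; leave the other things on the table where they stand.

Things in the scene. Friction and masses are not known exactly. Their poses are not given: they have to be found in the camera images.
- coder: label coder, a low grey machine fixed on the table. Origin: centre of its front block's underside; x to its back, y to its left (from the robot), z up. Block 130 (x) by 370 mm (y), flat deck 50 mm above the table, with a row of four open bays along y and the counter knob at the -y end. A ledge behind (x +65 to +155 mm) carries a paper roll, top 75 mm above the table.
- bay1 (a point): centre of the mouth of a cartridge bay, at deck height (50 mm above the table), axes as the coder's. A plain recess with upright walls, 86 (coder's x) by 50 mm (coder's y), open on top; bays 1 to 4 lie at coder y = -55, +7, +69, +131 mm, with 12 mm of deck between them.
- bay2 (a point): the same, next bay. In every bay is a stiff lift pad, at first 12 mm below the deck; it goes down 12 mm more against a steady friction of about 8 N to a hard stop, and stays where it is left.
- bay3 (a point): the same, next bay. A cartridge resting in a bay by its own weight stands 12 mm proud; pressed home, the top of its body is level with the deck.
- bay4 (a point): the same, last bay
- counter (a joint): angle (rad) of the run counter's reset knob: 0 at the zero stop, up to 2.8; it grows as the knob is turned clockwise seen from above, so it goes back to zero anticlockwise. It stays where it is left (friction 0.06 N m). At 0 the bar lies along the coder's x, its white pointer line toward the coder's front (-x), at the long white tick on the deck.
- counter_grip (a point): point to grip on the knob's axis, 87 mm above the table, at coder x 0, y -135 mm. The knob is a black bar 57 mm long, 14 mm thick, top 94 mm above the table, on a 60 mm disc whose top is 64 mm above the table. The point's frame turns with the bar (x along it).
- cartridge1: white cartridge (two to four are present, the same in shape): a body 80 (x) by 44 (y) by 24 mm (z), and on its top a centred black grip rib 56 (x) by 14 (y) mm that rises 26 mm more (50 mm in all). Two copper strips on the body's top. Origin: centre of the underside, z up. About 130 g. Lies rib up on the table; either way round fits a bay, long side along the coder's x.
- cartridge2: the same kind of cartridge, or absent
- cartridge3: the same kind of cartridge, or absent
- cartridge4: the same kind of cartridge, or absent
- carton1: flat cardboard carton (there are two alike), 110 (x) by 54 (y) by 28 mm (z), about 120 g, lying on the coder's deck across the bays, long side roughly along the coder's x. Origin: centre of the underside.
- carton2: the same kind of carton
- tray: open wooden tray fixed on the table at the robot's left, 250 (x) by 150 (y) by 40 mm tall, walls and floor 5 mm thick. Origin: centre of the underside.
- bottle1: finished sauce bottle, dark glass with orange cap, 62 mm across, 200 mm tall, standing. Not part of the job; origin at the centre of its underside.
- bottle2: the same kind of bottle. Not part of the job; origin at the centre of its underside.
- teacup: green handleless teacup, 74 mm across, 68 mm tall, standing. Not part of the job; origin at the centre of its underside.
- soy_jar: dark jar with red cap, 64 mm across, 100 mm tall. Not part of the job; origin at the centre of its underside.
- tape_roll: clear roll of tape lying flat, 90 mm across, 24 mm tall. Not part of the job; origin at the centre of its underside.
- card_case: flat metal card case, 60 by 100 mm, 20 mm tall. Not part of the job; origin at the centre of its underside.
Things that resemble listed ones, but are neither listed nor needed, are in the scene too. Leave any pink or yellow look-alike of the cartridge4 alone. Leave any yellow look-alike of the cartridge3 alone.

How it is judged:
By the outcome, as a careful person would: the job done as asked, in the order asked, and still so for the second after the job is handed in, with the robot touching nothing.
Of cartridge1, cartridge2, cartridge3, cartridge4 only 2 to 4 are there at a start; the rules pass over those that are not, and their reading is None.
At some moment in a run one of cartridge1, cartridge2, cartridge3, cartridge4 may be knocked a few centimetres aside while the robot is not near it.
Once in a run the grip may slacken for a moment while it holds something.
It also fails if it takes over 210 s, if anything falls off the work surface, if the arm or the gripper's body presses on something with over 40 N, if the wrist force passes 120 N, or if a joint passes its speed limit or range.

## Working session

There is one attempt and no reset: what is moved stays moved. The work goes in short steps, Python scripts to look and compute and a tool call to move; the robot and the scene stay as the last step left them, time stands still between calls to the robot, and variables do not carry over. Pictures are saved under pics/ and viewed, at most 14 in all, crops included, and the job is handed in when it is done.

Besides the shell and the picture viewer there is one more tool, called after "Emit:" as a command line: name --argument value ..., lists and objects as JSON in quotes. drive_tool: Moves the arm, as the interface text tells. Its arguments: {"type":"object","properties":{"slide":{"type":"array","items":{"type":"array","items":{"type":"number"}}},"rotation":{"type":"array","items":{"type":"array","items":{"type":"number"}}},"claw":{"type":"array","items":{"type":"number"}}},"required":["slide","rotation","claw"]}

```bash
ls; mkdir -p pics
python3 - <<'E'
from workcell import *
import cv2,numpy as np
o=get_obs();print(o)
for n in("top","side"):
    im,d=camera(n);cv2.imwrite(f"pics/{n}0.png",cv2.resize(im[:,:,::-1],(800,600)));np.savez(f"{n}0.npz",im=im,d=d)
    p=camera_params(n);print(n,p)
E
```

```text
pics
{'t': 0.0, 'joint_positions': array([-1.14820215,  0.68998354, -0.19454783,  1.56635382,  0.15729036,
        0.90248971, -0.21510304]), 'qd': array([-2.27943568e-03,  4.75278421e-04, -2.39703198e-03,  9.76946847e-04,
        8.33365328e-04,  1.77147185e-03, -4.12294841e-05]), 'joint_efforts': array([ 5.41401587e-04, -5.27567732e+01, -1.26691528e+00, -1.53427005e+01,
       -5.26297709e-02,  6.57234457e-03,  1.84947417e-04]), 'tcp_pos': array([0.23670518, 0.57775307, 0.23790856]), 'orientation': array([-1.26436801e-04,  1.93124539e-01,  9.81173820e-01, -9.12123326e-04]), 'ft_force': array([ 1.50475638, -0.92120765,  0.99406286]), 'torque': array([0.00302024, 0.02884099, 0.01919189]), 'grasp_force': 0.0, 'finger_gap': 0.9989613330716025}
top {'mtx': array([[389.13441239,   0.        , 254.58682681],
       [  0.        , 389.13441239, 195.23038736],
       [  0.        ,   0.        ,   1.        ]]), 'rvec': array([ 2.14955425, -2.19548648,  0.09186895]), 'tvec': array([0.02270907, 0.52210793, 1.36490832])}
side {'mtx': array([[496.72198424,   0.        , 256.98967698],
       [  0.        , 496.72198424, 196.86168188],
       [  0.        ,   0.        ,   1.        ]]), 'rvec': array([ 2.21376234, -0.66210736,  0.31420379]), 'tvec': array([-0.43460864,  0.25325676,  1.58889364])}
```

View pics/top0.png

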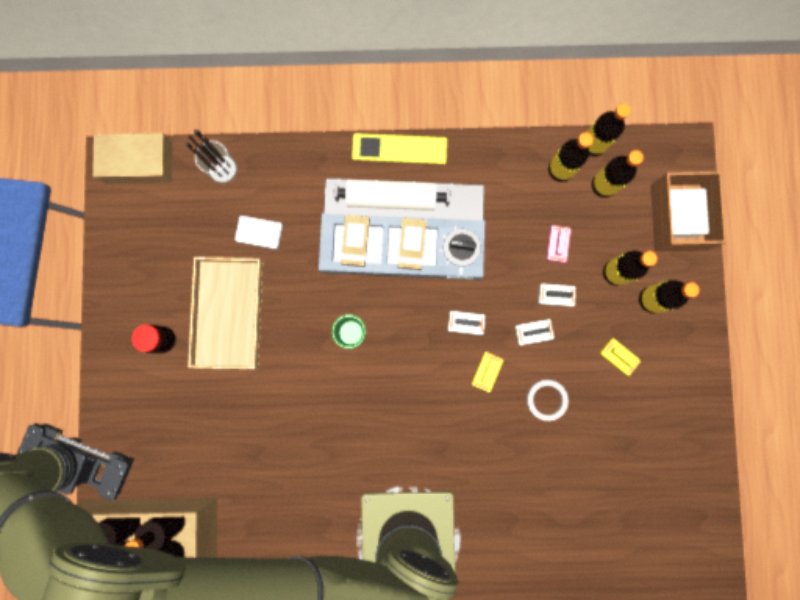

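View pics/side0.png

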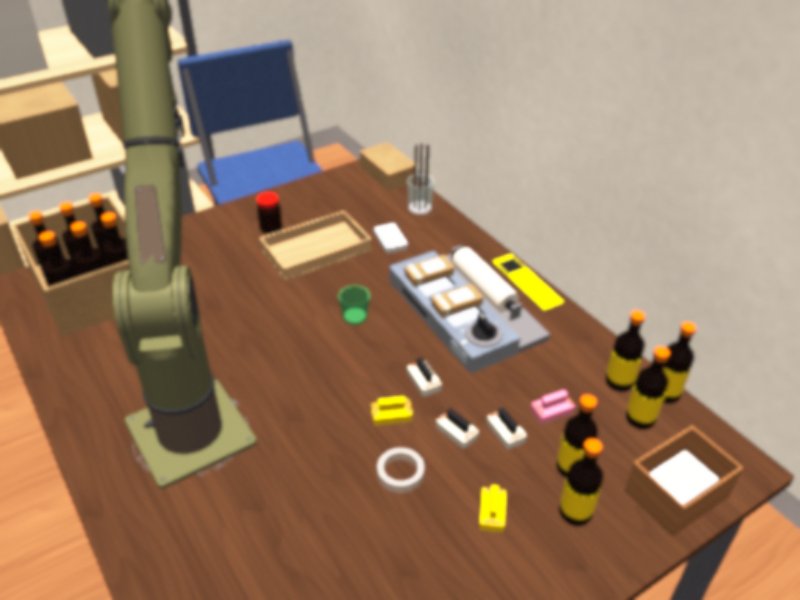

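The top view shows three white black-ribbed cartridges at (467,323), (534,331) and (557,295). The pink (559,243) and yellow (488,371), (620,357) pieces are look-alikes. The cartons are at (355,240) and (413,243), the knob at (462,247) and the tray at (225,313). The side view agrees: white ones at (424,376), (458,427), (507,427).

```bash
cat > h.py <<'E'
from workcell import *
import cv2,numpy as np
def cam(n):
    p=camera_params(n);R=cv2.Rodrigues(p["rvec"])[0];return p["mtx"],R,np.array(p["tvec"]).ravel()
def cloud(n,d):
    K,R,t=cam(n);v,u=np.mgrid[:d.shape[0],:d.shape[1]]
    P=np.stack([(u-K[0,2])/K[0,0]*d,(v-K[1,2])/K[1,1]*d,d],-1)
    W=(P-t)@R;W[d<=0]=np.nan;return W
def atz(n,uv,z):
    K,R,t=cam(n);uv=np.atleast_2d(uv).astype(float);r=np.c_[(uv-K[[0,1],[2,2]])/K[0,0],np.ones(len(uv))]@R
    c=-R.T@t;return c+r*((z-c[2])/r[:,2])[:,None]
def proj(n,X):
    K,R,t=cam(n);return cv2.projectPoints(np.atleast_2d(X).astype(float),cv2.Rodrigues(R)[0],t,K,None)[0][:,0]
def yaw(a):  # long axis dir of minAreaRect points
    (c,s,an)=cv2.minAreaRect(a.astype(np.float32));an=np.radians(an)
    if s[0]<s[1]:an+=np.pi/2;s=s[::-1]
    return np.array(c),np.array(s),(an+np.pi/2)%np.pi-np.pi/2
def rpt(o): print({k:np.round(o[k],3) for k in("t","tcp_pos","orientation","ft_force","finger_gap","grasp_force")})
E
cat > m.py <<'E'
from h import *
C={n:camera(n) for n in("top","side")}
for lab in("cartridge1","carton1","tray","coder","counter"):
    for n in C:
        im,d=C[n];W=cloud(n,d)
        for r in trace(lab,n):
            if r["p"]<.3: continue
            m=r["region"]&np.isfinite(W[...,2]);P=W[m]
            if len(P)<10:continue
            z=np.percentile(P[:,2],[5,50,95]);Q=P[(P[:,2]>.012)]
            if len(Q)<8:continue
            col=np.median(im[m],0)
            c,s,a=yaw(Q[:,:2]*1000)
            print(lab,n,round(r["p"],2),np.round(r["rect"][:2]),"n",m.sum(),"c",c.round(1),"s",s.round(),"yaw",round(a,3),"z",(z*1000).round(1),col)
E
python3 m.py
```

```text
cartridge1 top 0.87 [357. 156.] n 299 c [ 656.  -360.5] s [80. 46.] yaw -0.186 z [13.1 25.2 51.6] [255. 229. 244.]
cartridge1 top 0.75 [342. 214.] n 276 c [ 453.9 -296.6] s [81. 43.] yaw -1.394 z [19.  24.9 52. ] [254. 252. 247.]
cartridge1 top 0.69 [313. 236.] n 287 c [ 367.6 -186.6] s [78. 45.] yaw -0.433 z [12.3 25.1 51.8] [255. 255. 124.]
cartridge1 top 0.68 [398. 231.] n 340 c [ 393.8 -488.5] s [81. 45.] yaw 0.857 z [ 3.3 24.7 51.9] [254.5 254.  102. ]
cartridge1 top 0.57 [356. 190.] n 276 c [ 537.8 -351.1] s [79. 43.] yaw 1.5 z [18.2 25.2 52.7] [253. 246. 237.]
cartridge1 side 0.9 [354. 261.] n 381 c [ 657.3 -367. ] s [85. 45.] yaw -0.293 z [ 4.4 23.9 50.1] [244. 148. 170.]
cartridge1 side 0.8 [316. 326.] n 425 c [ 395.4 -490.7] s [83. 43.] yaw 0.89 z [10.4 24.4 51.7] [254. 251.   0.]
cartridge1 side 0.79 [251. 263.] n 390 c [ 366.9 -190.4] s [79. 49.] yaw -0.436 z [ 4.9 24.2 51.4] [246.5 218.    3. ]
cartridge1 side 0.75 [292. 276.] n 391 c [ 451.9 -301.9] s [84. 47.] yaw -1.2 z [ 3.  24.2 49.7] [178. 163. 144.]
cartridge1 side 0.67 [270. 243.] n 299 c [ 478.6 -144.4] s [84. 4
[... 689 characters left out ...]
41 z [ 1.6  7.  40.5] [253. 237. 181.]
tray top 0.49 [343. 214.] n 287 c [ 454.4 -296.3] s [81. 44.] yaw -1.411 z [18.5 24.8 52. ] [254. 251. 247.]
tray side 0.86 [200. 156.] n 1857 c [513.9 406.1] s [255. 173.] yaw -0.049 z [-0.2 10.  39.2] [200. 157. 108.]
coder top 0.7 [258. 149.] n 5092 c [700.2  -1.7] s [370. 223.] yaw 1.509 z [19.7 48.9 75.1] [236. 233. 232.]
coder side 0.6 [300. 198.] n 3757 c [701.2  -1.5] s [383. 229.] yaw 1.511 z [ 6.2 46.6 75. ] [180. 177. 181.]
counter top 0.73 [297. 159.] n 212 c [ 646.1 -133.2] s [55. 54.] yaw 0.408 z [59.6 67.  96.8] [107.5 104.  103. ]
counter side 0.69 [306. 210.] n 183 c [ 643.6 -139.7] s [53. 53.] yaw 0.876 z [59.9 70.9 95.2] [55. 52. 54.]
```

Run:
```python
import cv2
a=cv2.imread("pics/top0.png");import numpy as np
z=np.load("top0.npz")["im"][:,:,::-1]
b=cv2.resize(z[110:265,190:430],(800,517),interpolation=cv2.INTER_CUBIC);cv2.imwrite("pics/crop1.png",b)
```

```text
(no output)
```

View pics/crop1.png

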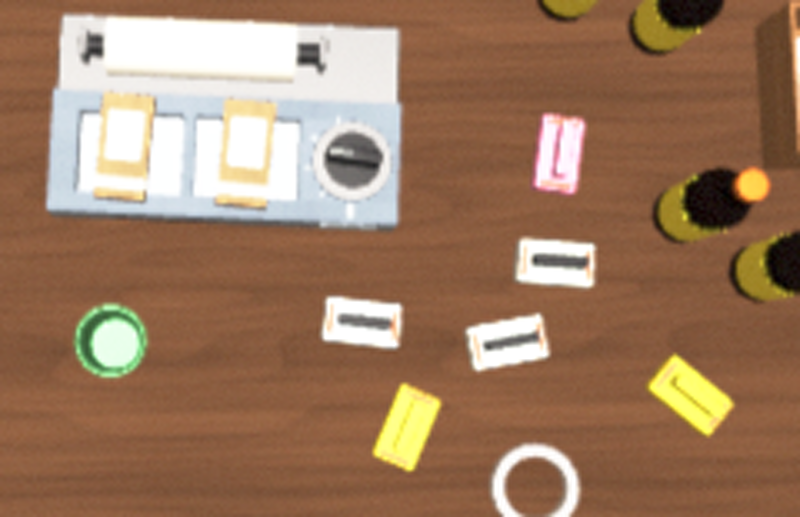

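Three white cartridges match the description, confirmed in the crop at (362,322), (508,342) and (556,262). The pink (560,153) and the two yellow pieces (407,427), (690,395) are look-alikes to leave alone. The knob pointer faces left (+y), about 90° clockwise of zero. Next I refine the geometry.

```bash
cat > m2.py <<'E'
from h import *
def objs(n,im,d,lo,hi,zl,zh,amin=8,maxs=.11):
    W=cloud(n,d);z=W[...,2];m=(z>zl)&(z<zh)&(W[...,0]>lo[0])&(W[...,0]<hi[0])&(W[...,1]>lo[1])&(W[...,1]<hi[1])
    k,l,s,_=cv2.connectedComponentsWithStats(m.astype(np.uint8))
    for i in range(1,k):
        if s[i,4]<amin: continue
        P=W[l==i];c,sz,a=yaw(P[:,:2]*1000);e=np.linalg.eigh(np.cov(P[:,:2].T))[1][:,1]
        print(n,s[i,4],"mean",(P.mean(0)*1000).round(1),"rect",c.round(1),sz.round(),round(a,3),"pca",round(np.arctan(e[1]/e[0]),3),np.median(im[l==i],0))
if __name__=="__main__":
    for n in("top","side"):
        im,d=camera(n)
        print("cartons");objs(n,im,d,(.58,-.08),(.715,.2),.072,.083)
        print("knob");objs(n,im,d,(.58,-.19),(.70,-.09),.085,.11)
        print("ribs");objs(n,im,d,(.42,-.42),(.60,-.09),.040,.06)
        print("bodies");objs(n,im,d,(.40,-.42),(.60,-.09),.014,.06)
    W=cloud("top",camera("top")[1]);P=W[(abs(W[...,2]-.05)<.004)&(W[...,0]>.5)&(W[...,0]<.8)&(abs(W[...,1])<.25)];print("deck",yaw(P[:,:2]*1000),P.mean(0))
    for n in("top",):
        im,d=camera(n);W=cloud(n,d)
        # bay floors (38 mm): rows across
        m=(W[...,2]>.030)&(W[...,2]<.044)&(abs(W[...,1])<.2)&(W[...,0]>.6)&(W[...,0]<.71);P=W[m];print("bayfloor",m.sum(),yaw(P[:,:2]*1000))
E
python3 m2.py
```

```text
cartons
top 440 mean [662.2 105.2  78.2] rect [663.7 105.3] [107.  54.] -0.101 pca -0.13 [252.  242.5 215.5]
top 463 mean [654.8 -21.6  78.1] rect [655.5 -21.6] [111.  54.] -0.121 pca -0.106 [251. 240. 210.]
knob
top 70 mean [ 646.9 -133.6   93.9] rect [ 648.2 -133.2] [55. 15.] 1.384 pca 1.426 [98. 95. 94.]
ribs
top 140 mean [ 590.8 -136.6   50. ] rect [ 590.6 -134. ] [88. 18.] 1.53 pca 1.525 [202.5 216.  226. ]
top 69 mean [ 538.2 -350.9   49.3] rect [ 538.3 -351.8] [56. 14.] 1.507 pca 1.468 [112. 105. 102.]
top 66 mean [ 479.  -141.2   50.3] rect [ 478.7 -142.4] [56. 14.] 1.427 pca 1.454 [141.5 140.5 136. ]
top 67 mean [ 454.2 -295.3   49.4] rect [ 454.4 -295.9] [55. 14.] -1.394 pca -1.407 [142. 137. 132.]
bodies
top 174 mean [ 589.  -135.5   46.1] rect [ 589.5 -134. ] [88. 20.] 1.551 pca 1.534 [201.  213.  223.5]
top 283 mean [ 537.2 -348.8   30.1] rect [ 538.8 -351.8] [81. 45.] 1.479 pca 1.428 [253. 249. 240.]
top 277 mean [ 478.4 -141.4   30.7] rect [ 478.9 -142.7] [80. 44.] 1.443 pca 1.436 [254. 253. 250.]
top 282 mean [ 454.  -294.3   29.9] rect [ 454.3 -296.3] [80. 44.] -1.41
[... 934 characters left out ...]
66 [123.5 126.  129. ]
side 263 mean [ 474.6 -153.    30.4] rect [ 479.1 -144.4] [89. 45.] 1.426 pca -1.549 [221. 206. 181.]
side 15 mean [ 405.8 -193.1   22.1] rect [ 404.  -196.3] [31.  7.] 1.111 pca 1.212 [249. 210.  74.]
side 319 mean [ 450.7 -305.3   30.8] rect [ 455.9 -301. ] [83. 47.] -1.387 pca -1.249 [221. 202. 177.]
side 308 mean [ 533.6 -359.8   30.9] rect [ 538.2 -353.8] [84. 47.] 1.533 pca -1.512 [219. 201. 180.]
deck (array([686.41711426,  -0.99674988]), array([370.31674194, 191.14649963]), np.float64(1.5058242509446695)) [ 0.65717282 -0.00634568  0.05034052]
bayfloor 695 (array([655.56256104,  17.81982422]), array([343.49633789, 108.7904892 ]), np.float64(-1.5621409809514768))
```

```bash
cat > plan.py <<'E'
import sys
from h import *
from scipy.spatial.transform import Rotation as Ro
# usage: plan.py x y z phi(tool-y world angle, mod pi unless 6th arg)
def plan(x,y,z,phi,force=False):
    o=get_obs();rpt(o);q=o["orientation"];R=Ro.from_quat([q[1],q[2],q[3],q[0]])
    cands=[]
    for k in((0,) if force else(-1,0,1)):
        f=phi+k*np.pi;yv=np.array([np.cos(f),np.sin(f),0]);zv=np.array([0,0,-1.]);M=np.c_[np.cross(yv,zv),yv,zv]
        T=Ro.from_matrix(M);rv=(R.inv()*T).as_rotvec();cands.append((np.linalg.norm(rv),rv,T))
    _,rv,T=min(cands,key=lambda c:c[0]);d=T.inv().apply(np.array([x,y,z])-o["tcp_pos"])
    n=int(np.ceil(np.abs(rv).max()/.12));print("rot",rv.round(3),"rows",n,"each",(rv/max(n,1)).round(4));print("slide mm",(d*1000).round(1),"xy rows",np.ceil(np.abs(d)*1000/40),"j",o["joint_positions"].round(2))
plan(*map(float,sys.argv[1:5]),len(sys.argv)>5)
E
python3 plan.py .663 .1045 .056 1.46
```

```text
{'t': np.float64(0.9), 'tcp_pos': array([0.237, 0.578, 0.239]), 'orientation': array([-0.   ,  0.193,  0.981,  0.   ]), 'ft_force': array([ 0.067, -0.041, -0.225]), 'finger_gap': np.float64(0.999), 'grasp_force': np.float64(0.0)}
rot [ 0.    -0.    -0.278] rows 3 each [ 0.     -0.     -0.0926]
slide mm [-475.9 -423.9  182.8] xy rows [12. 11.  5.] j [-1.15  0.69 -0.19  1.57  0.16  0.9  -0.22]
```

Emit:
drive_tool --slide '[[0,0,0],[0,0,0],[0,0,0],[-0.028,-0.025,0],[-0.028,-0.025,0],[-0.028,-0.025,0],[-0.028,-0.025,0],[-0.028,-0.025,0],[-0.028,-0.025,0],[-0.028,-0.025,0]]' --rotation '[[0,0,-0.093],[0,0,-0.093],[0,0,-0.092],[0,0,0],[0,0,0],[0,0,0],[0,0,0],[0,0,0],[0,0,0],[0,0,0]]' --claw '[0.088,0.088,0.088,0.088,0.088,0.088,0.088,0.088,0.088,0.088]'

```text
t: 1.73
tcp_pos: [0.4135, 0.3813, 0.2389]
orientation: [0.0, 0.055, 0.998, 0.0]
ft_force: [0.4, 0.0, -0.0]
finger_gap: 0.998
grasp_force: 0.0
```

Emit:
drive_tool --slide '[[-0.028,-0.025,0],[-0.028,-0.025,0],[-0.028,-0.025,0],[-0.028,-0.025,0],[-0.028,-0.025,0],[-0.028,-0.025,0],[-0.028,-0.025,0],[-0.028,-0.025,0.01],[-0.028,-0.025,0.01],[0,0,0]]' --rotation '[[0,0,0],[0,0,0],[0,0,0],[0,0,0],[0,0,0],[0,0,0],[0,0,0],[0,0,0],[0,0,0],[0,0,0]]' --claw '[0.088,0.088,0.088,0.088,0.088,0.088,0.088,0.088,0.088,0.088]'

```text
t: 2.57
tcp_pos: [0.6423, 0.1204, 0.2162]
orientation: [0.001, 0.062, 0.998, -0.004]
ft_force: [-0.9, -2.2, -0.1]
finger_gap: 0.997
grasp_force: 0.0
```

```bash
python3 plan.py .663 .1045 .056 1.46
```

```text
{'t': np.float64(2.567), 'tcp_pos': array([0.642, 0.12 , 0.216]), 'orientation': array([ 0.001,  0.062,  0.998, -0.004]), 'ft_force': array([-0.909, -2.168, -0.094]), 'finger_gap': np.float64(0.997), 'grasp_force': np.float64(0.0)}
rot [-0.008  0.002 -0.012] rows 1 each [-0.0076  0.0021 -0.0123]
slide mm [-22.3 -13.5 160.2] xy rows [1. 1. 5.] j [-0.09  0.76 -0.32  1.49  0.28  0.93  0.95]
```

Emit:
drive_tool --slide '[[-0.018,-0.011,0.03],[0,0,0.03],[0,0,0.03],[0,0,0],[0,0,0],[0,0,0]]' --rotation '[[0,0,0],[0,0,0],[0,0,0],[0,0,0],[0,0,0],[0,0,0]]' --claw '[0.088,0.088,0.088,0.088,0.088,0.088]'

```text
t: 3.07
tcp_pos: [0.6555, 0.1192, 0.1303]
orientation: [0.001, 0.055, 0.998, 0.001]
ft_force: [0.0, 0.7, -0.2]
finger_gap: 0.998
grasp_force: 0.0
```

```bash
python3 plan.py .663 .1045 .056 1.46
```

```text
{'t': np.float64(3.067), 'tcp_pos': array([0.655, 0.119, 0.13 ]), 'orientation': array([0.001, 0.055, 0.998, 0.001]), 'ft_force': array([ 0.031,  0.747, -0.226]), 'finger_gap': np.float64(0.998), 'grasp_force': np.float64(0.0)}
rot [0.001 0.002 0.   ] rows 1 each [0.0012 0.002  0.0004]
slide mm [ -9.1 -13.8  74.3] xy rows [1. 1. 2.] j [-0.1   0.88 -0.3   1.52  0.32  0.79  0.94]
```

Emit:
drive_tool --slide '[[-0.009,-0.014,0],[0,0,0.025],[0,0,0.025],[0,0,0.023],[0,0,0],[0,0,0]]' --rotation '[[0,0,0],[0,0,0],[0,0,0],[0,0,0],[0,0,0],[0,0,0]]' --claw '[0.088,0.088,0.088,0.088,0.088,0.088]'

```text
t: 3.57
tcp_pos: [0.6626, 0.104, 0.0571]
orientation: [0.001, 0.055, 0.998, 0.0]
ft_force: [0.7, 1.1, 0.9]
finger_gap: 0.997
grasp_force: 0.0
```

Emit:
drive_tool --slide '[[0,0,0],[0,0,0],[0,0,0],[0,0,0],[0,0,0],[0,0,0],[0,0,0],[0,0,0]]' --rotation '[[0,0,0],[0,0,0],[0,0,0],[0,0,0],[0,0,0],[0,0,0],[0,0,0],[0,0,0]]' --claw '[0.03,0.03,0.03,0.03,0.03,0.03,0.03,0.03]'

```text
t: 4.23
tcp_pos: [0.6624, 0.1037, 0.0564]
orientation: [0.0, 0.055, 0.998, 0.0]
ft_force: [-1.3, -0.7, 5.1]
finger_gap: 0.612
grasp_force: 30.0
```

```bash
python3 plan.py .573 .403 .2 3.10
```

```text
{'t': np.float64(4.233), 'tcp_pos': array([0.662, 0.104, 0.056]), 'orientation': array([0.   , 0.055, 0.998, 0.   ]), 'ft_force': array([-1.262, -0.702,  5.114]), 'finger_gap': np.float64(0.612), 'grasp_force': np.float64(29.999)}
rot [1.000e-03 0.000e+00 1.502e+00] rows 13 each [1.000e-04 0.000e+00 1.155e-01]
slide mm [ 295.3 -101.8 -143.6] xy rows [8. 3. 4.] j [-0.09  0.99 -0.27  1.53  0.36  0.67  0.94]
```

Emit:
drive_tool --slide '[[0,0,-0.02],[0,0,-0.03],[0,0,-0.03],[0,0,-0.03],[0,0,-0.03],[0,0,0],[0,0,0],[0,0,0],[0,0,0],[0,0,0]]' --rotation '[[0,0,0],[0,0,0],[0,0,0],[0,0,0.115],[0,0,0.115],[0,0,0.115],[0,0,0.115],[0,0,0.115],[0,0,0.115],[0,0,0.115]]' --claw '[0.03,0.03,0.03,0.03,0.03,0.03,0.03,0.03,0.03,0.03]'

```text
t: 5.07
tcp_pos: [0.6615, 0.1033, 0.1951]
orientation: [-0.001, 0.445, 0.896, -0.0]
ft_force: [0.4, -0.4, -0.5]
finger_gap: 0.61
grasp_force: 30.0
```

Emit:
drive_tool --slide '[[0,0,0],[0,0,0],[0,0,0],[0,0,0],[0,0,0],[0,0,0],[0,0,0]]' --rotation '[[0,0,0.115],[0,0,0.115],[0,0,0.115],[0,0,0.115],[0,0,0.115],[0,0,0.115],[0,0,0]]' --claw '[0.03,0.03,0.03,0.03,0.03,0.03,0.03]'

```text
t: 5.65
tcp_pos: [0.6615, 0.1036, 0.195]
orientation: [-0.0, 0.72, 0.694, -0.001]
ft_force: [0.1, 1.1, -0.6]
finger_gap: 0.607
grasp_force: 30.0
```

```bash
python3 plan.py .573 .403 .2 3.10
```

```text
{'t': np.float64(5.65), 'tcp_pos': array([0.661, 0.104, 0.195]), 'orientation': array([-0.   ,  0.72 ,  0.694, -0.001]), 'ft_force': array([ 0.099,  1.15 , -0.575]), 'finger_gap': np.float64(0.607), 'grasp_force': np.float64(30.0)}
rot [-0.001  0.001  0.004] rows 1 each [-0.0014  0.0008  0.0041]
slide mm [ 295.4 -100.8   -5. ] xy rows [8. 3. 1.] j [-0.28  0.8   0.1   1.47 -0.09  0.88 -0.18]
```

Emit:
drive_tool --slide '[[0.0295,-0.0101,0],[0.0295,-0.0101,0],[0.0295,-0.0101,0],[0.0295,-0.0101,0],[0.0295,-0.0101,0],[0.0295,-0.0101,0],[0.0295,-0.0101,0],[0.0295,-0.0101,0],[0.0295,-0.0101,0],[0.0295,-0.0101,0]]' --rotation '[[0,0,0],[0,0,0],[0,0,0],[0,0,0],[0,0,0],[0,0,0],[0,0,0],[0,0,0],[0,0,0],[0,0,0]]' --claw '[0.03,0.03,0.03,0.03,0.03,0.03,0.03,0.03,0.03,0.03]'

```text
t: 6.48
tcp_pos: [0.5704, 0.403, 0.1952]
orientation: [-0.0, 0.718, 0.696, -0.001]
ft_force: [0.2, -0.2, -1.3]
finger_gap: 0.614
grasp_force: 3.0
```

Emit:
drive_tool --slide '[[0,0,0.03],[0,0,0.03],[0,0,0.03],[0,0,0.02],[0,0,0]]' --rotation '[[0,0,0],[0,0,0],[0,0,0],[0,0,0],[0,0,0]]' --claw '[0.03,0.03,0.03,0.03,0.03]'

```text
t: 6.9
tcp_pos: [0.5676, 0.3996, 0.0801]
orientation: [-0.001, 0.718, 0.696, -0.005]
ft_force: [-1.9, -0.3, -1.4]
finger_gap: 0.611
grasp_force: 30.0
```

```bash
python3 plan.py .573 .403 .013 3.10
```

```text
{'t': np.float64(6.9), 'tcp_pos': array([0.568, 0.4  , 0.08 ]), 'orientation': array([-0.001,  0.718,  0.696, -0.005]), 'ft_force': array([-1.93 , -0.291, -1.412]), 'finger_gap': np.float64(0.611), 'grasp_force': np.float64(29.999)}
rot [-0.009  0.006  0.01 ] rows 1 each [-0.0087  0.0063  0.01  ]
slide mm [ 3.6  5.2 67.1] xy rows [1. 1. 2.] j [-0.74  0.98  0.12  1.44 -0.15  0.74 -0.59]
```

Emit:
drive_tool --slide '[[0.0036,0.005,0],[0,0,0.02],[0,0,0.02],[0,0,0.015],[0,0,0],[0,0,0]]' --rotation '[[0,0,0],[0,0,0],[0,0,0],[0,0,0],[0,0,0],[0,0,0]]' --claw '[0.03,0.03,0.03,0.03,0.03,0.03]'

```text
t: 7.4
tcp_pos: [0.5769, 0.4054, 0.0312]
orientation: [-0.0, 0.719, 0.695, 0.0]
ft_force: [0.1, -0.3, -1.4]
finger_gap: 0.612
grasp_force: 30.0
```

Emit:
drive_tool --slide '[[0,0,0.006],[0,0,0.005],[0,0,0],[0,0,0]]' --rotation '[[0,0,0],[0,0,0],[0,0,0],[0,0,0]]' --claw '[0.03,0.03,0.03,0.03]'

```text
t: 7.73
tcp_pos: [0.5765, 0.4053, 0.0199]
orientation: [-0.0, 0.719, 0.695, 0.0]
ft_force: [0.0, 0.1, -1.1]
finger_gap: 0.607
grasp_force: 30.0
```

Emit:
drive_tool --slide '[[0,0,0.005],[0,0,0.002],[0,0,0],[0,0,0],[0,0,0],[0,0,0]]' --rotation '[[0,0,0],[0,0,0],[0,0,0],[0,0,0],[0,0,0],[0,0,0]]' --claw '[0.03,0.03,0.03,0.066,0.066,0.066]'

```text
t: 8.23
tcp_pos: [0.5768, 0.4054, 0.0131]
orientation: [0.0, 0.719, 0.695, 0.0]
ft_force: [0.6, -0.4, -0.1]
finger_gap: 0.748
grasp_force: 0.0
```

Emit:
drive_tool --slide '[[0,0,0],[0,0,-0.02],[0,0,-0.04],[0,0,-0.04],[0,0,-0.04],[0,0,-0.04],[0,0,0]]' --rotation '[[0,0,0],[0,0,0],[0,0,0],[0,0,-0.115],[0,0,-0.115],[0,0,-0.115],[0,0,-0.115]]' --claw '[0.066,0.066,0.066,0.088,0.088,0.088,0.088]'

```text
t: 8.82
tcp_pos: [0.5813, 0.4081, 0.2028]
orientation: [0.003, 0.54, 0.842, 0.008]
ft_force: [0.6, 0.0, 1.4]
finger_gap: 0.993
grasp_force: 0.0
```

```bash
python3 plan.py .6555 -.0225 .056 1.46 ; python3 m2.py | head -3
```

```text
{'t': np.float64(8.817), 'tcp_pos': array([0.581, 0.408, 0.203]), 'orientation': array([0.003, 0.54 , 0.842, 0.008]), 'ft_force': array([0.578, 0.034, 1.392]), 'finger_gap': np.float64(0.993), 'grasp_force': np.float64(0.0)}
rot [ 0.017  0.006 -1.03 ] rows 9 each [ 0.0019  0.0007 -0.1145]
slide mm [-121.3 -419.8  146.8] xy rows [ 4. 11.  4.] j [-0.68  0.84  0.01  1.33 -0.01  0.95 -0.24]
cartons
top 462 mean [655.5 -21.8  78.4] rect [654.6 -21.3] [109.  54.] -0.114 pca -0.107 [252. 241. 213.]
knob
```

Emit:
drive_tool --slide '[[0,0,0],[0,0,0],[0,0,0],[0,0,0],[0,0,0],[0,0,0],[0,0,0],[0,0,0],[0,0,0],[-0.009,-0.0325,0]]' --rotation '[[0,0,-0.114],[0,0,-0.114],[0,0,-0.114],[0,0,-0.114],[0,0,-0.114],[0,0,-0.114],[0,0,-0.114],[0,0,-0.114],[0,0,-0.114],[0,0,0]]' --claw '[0.088,0.088,0.088,0.088,0.088,0.088,0.088,0.088,0.088,0.088]'

```text
t: 9.85
tcp_pos: [0.5767, 0.3799, 0.1903]
orientation: [-0.003, 0.054, 0.999, 0.003]
ft_force: [-0.4, 1.3, -0.8]
finger_gap: 0.994
grasp_force: 0.0
```

Emit:
drive_tool --slide '[[-0.0095,-0.0325,0],[-0.0095,-0.0325,0],[-0.0095,-0.0325,0],[-0.0095,-0.0325,0],[-0.0095,-0.0325,0],[-0.0095,-0.0325,0],[-0.0095,-0.0325,0],[-0.0095,-0.0325,0],[-0.0095,-0.0325,0],[-0.0095,-0.0325,0]]' --rotation '[[0,0,0],[0,0,0],[0,0,0],[0,0,0],[0,0,0],[0,0,0],[0,0,0],[0,0,0],[0,0,0],[0,0,0]]' --claw '[0.088,0.088,0.088,0.088,0.088,0.088,0.088,0.088,0.088,0.088]'

```text
t: 10.68
tcp_pos: [0.6358, 0.0362, 0.1906]
orientation: [-0.002, 0.061, 0.998, -0.0]
ft_force: [1.0, -0.1, -0.4]
finger_gap: 0.999
grasp_force: 0.0
```

Emit:
drive_tool --slide '[[-0.009,-0.0325,0],[-0.009,-0.0325,0],[0,0,0],[0,0,0.03],[0,0,0.03],[0,0,0],[0,0,0],[0,0,0]]' --rotation '[[0,0,0],[0,0,0],[0,0,0],[0,0,0],[0,0,0],[0,0,0],[0,0,0],[0,0,0]]' --claw '[0.088,0.088,0.088,0.088,0.088,0.088,0.088,0.088]'

```text
t: 11.35
tcp_pos: [0.6473, -0.0282, 0.133]
orientation: [-0.0, 0.06, 0.998, 0.0]
ft_force: [0.5, 1.0, 0.8]
finger_gap: 0.999
grasp_force: 0.0
```

```bash
python3 plan.py .6555 -.0225 .056 1.46
```

```text
{'t': np.float64(11.35), 'tcp_pos': array([ 0.647, -0.028,  0.133]), 'orientation': array([-0.   ,  0.06 ,  0.998,  0.   ]), 'ft_force': array([0.458, 0.967, 0.828]), 'finger_gap': np.float64(0.999), 'grasp_force': np.float64(0.0)}
rot [ 0.    -0.    -0.009] rows 1 each [ 0.0003 -0.0003 -0.0094]
slide mm [-7.5  6.6 77. ] xy rows [1. 1. 2.] j [ 0.13  0.86 -0.3   1.58  0.33  0.76  1.14]
```

Emit:
drive_tool --slide '[[-0.0075,0.0066,0],[0,0,0.026],[0,0,0.026],[0,0,0.024],[0,0,0],[0,0,0]]' --rotation '[[0,0,-0.009],[0,0,0],[0,0,0],[0,0,0],[0,0,0],[0,0,0]]' --claw '[0.088,0.088,0.088,0.088,0.088,0.088]'

```text
t: 11.85
tcp_pos: [0.6556, -0.0228, 0.0574]
orientation: [-0.0, 0.055, 0.998, 0.0]
ft_force: [0.6, -0.3, -0.2]
finger_gap: 0.999
grasp_force: 0.0
```

Emit:
drive_tool --slide '[[0,0,0],[0,0,0],[0,0,0],[0,0,0],[0,0,0],[0,0,0],[0,0,0]]' --rotation '[[0,0,0],[0,0,0],[0,0,0],[0,0,0],[0,0,0],[0,0,0],[0,0,0]]' --claw '[0.03,0.03,0.03,0.03,0.03,0.03,0.03]'

```text
t: 12.43
tcp_pos: [0.6558, -0.0231, 0.0574]
orientation: [0.0, 0.055, 0.998, 0.0]
ft_force: [-0.8, -0.1, 4.7]
finger_gap: 0.609
grasp_force: 30.0
```

Emit:
drive_tool --slide '[[0,0,-0.02],[0,0,-0.03],[0,0,-0.03],[0,0,-0.03],[0,0,-0.03],[0,0,0],[0,0,0],[0,0,0],[0,0,0],[0,0,0]]' --rotation '[[0,0,0],[0,0,0],[0,0,0],[0,0,0.115],[0,0,0.115],[0,0,0.115],[0,0,0.115],[0,0,0.115],[0,0,0.115],[0,0,0.115]]' --claw '[0.03,0.03,0.03,0.03,0.03,0.03,0.03,0.03,0.03,0.03]'

```text
t: 13.27
tcp_pos: [0.6549, -0.0231, 0.1963]
orientation: [-0.001, 0.445, 0.896, -0.0]
ft_force: [-0.3, 0.4, -1.8]
finger_gap: 0.609
grasp_force: 30.0
```

Emit:
drive_tool --slide '[[0,0,0],[0,0,0],[0,0,0],[0,0,0],[0,0,0],[0,0,0],[0,0,0]]' --rotation '[[0,0,0.115],[0,0,0.115],[0,0,0.115],[0,0,0.115],[0,0,0.115],[0,0,0.115],[0,0,0]]' --claw '[0.03,0.03,0.03,0.03,0.03,0.03,0.03]'

```text
t: 13.85
tcp_pos: [0.6549, -0.0227, 0.1962]
orientation: [-0.0, 0.72, 0.694, -0.001]
ft_force: [0.0, 0.3, -1.2]
finger_gap: 0.612
grasp_force: 30.0
```

```bash
python3 plan.py .450 .408 .2 3.10
python3 - <<'E'
from h import *
from m2 import objs
im,d=camera("top");objs("top",im,d,(.39,.335),(.64,.475),.025,.037,30)
E
```

```text
{'t': np.float64(13.85), 'tcp_pos': array([ 0.655, -0.023,  0.196]), 'orientation': array([-0.   ,  0.72 ,  0.694, -0.001]), 'ft_force': array([ 0.041,  0.257, -1.234]), 'finger_gap': np.float64(0.612), 'grasp_force': np.float64(29.99)}
rot [-0.001  0.     0.004] rows 1 each [-0.0012  0.0003  0.0042]
slide mm [ 421.8 -222.7   -3.8] xy rows [11.  6.  1.] j [-0.09  0.78  0.1   1.52 -0.09  0.85  0.  ]
top 421 mean [573.2 399.5  32.9] rect [573.  400.4] [112.  54.] 1.53 pca 1.533 [253. 244. 201.]
```

Emit:
drive_tool --slide '[[0.0301,-0.0159,0],[0.0301,-0.0159,0],[0.0301,-0.0159,0],[0.0301,-0.0159,0],[0.0301,-0.0159,0],[0.0301,-0.0159,0],[0.0301,-0.0159,0],[0.0301,-0.0159,0],[0.0301,-0.0159,0],[0.0301,-0.0159,0]]' --rotation '[[0,0,0],[0,0,0],[0,0,0],[0,0,0],[0,0,0],[0,0,0],[0,0,0],[0,0,0],[0,0,0],[0,0,0]]' --claw '[0.03,0.03,0.03,0.03,0.03,0.03,0.03,0.03,0.03,0.03]'

```text
t: 14.73
tcp_pos: [0.5059, 0.2846, 0.1967]
orientation: [-0.0, 0.718, 0.696, -0.0]
ft_force: [0.4, 1.3, -1.3]
finger_gap: 0.611
grasp_force: 30.0
```

Emit:
drive_tool --slide '[[0.0301,-0.0159,0],[0.0301,-0.0159,0],[0.0301,-0.0159,0],[0.0301,-0.0159,0],[0,0,0],[0,0,0.03],[0,0,0.03],[0,0,0.03],[0,0,0],[0,0,0]]' --rotation '[[0,0,0],[0,0,0],[0,0,0],[0,0,0],[0,0,0],[0,0,0],[0,0,0],[0,0,0],[0,0,0],[0,0,0]]' --claw '[0.03,0.03,0.03,0.03,0.03,0.03,0.03,0.03,0.03,0.03]'

```text
t: 15.57
tcp_pos: [0.4468, 0.4049, 0.1057]
orientation: [-0.0, 0.719, 0.695, -0.002]
ft_force: [1.0, 0.7, -1.2]
finger_gap: 0.607
grasp_force: 30.0
```

```bash
python3 plan.py .452 .408 .014 3.10
```

```text
{'t': np.float64(15.567), 'tcp_pos': array([0.447, 0.405, 0.106]), 'orientation': array([-0.   ,  0.719,  0.695, -0.002]), 'ft_force': array([ 0.982,  0.736, -1.165]), 'finger_gap': np.float64(0.607), 'grasp_force': np.float64(29.989)}
rot [-0.003  0.002  0.009] rows 1 each [-0.0028  0.0023  0.0086]
slide mm [ 3.3  5.1 91.7] xy rows [1. 1. 3.] j [-0.89  0.85  0.14  1.75 -0.19  0.57 -0.67]
```

Emit:
drive_tool --slide '[[0.0033,0.005,0],[0,0,0.025],[0,0,0.025],[0,0,0.02],[0,0,0.012],[0,0,0.009],[0,0,0],[0,0,0],[0,0,0],[0,0,0]]' --rotation '[[0,0,0],[0,0,0],[0,0,0],[0,0,0],[0,0,0],[0,0,0],[0,0,0],[0,0,0],[0,0,0],[0,0,0]]' --claw '[0.03,0.03,0.03,0.03,0.03,0.03,0.03,0.066,0.066,0.066]'

```text
t: 16.4
tcp_pos: [0.4537, 0.4097, 0.0172]
orientation: [0.0, 0.719, 0.695, 0.001]
ft_force: [0.7, -0.5, 0.5]
finger_gap: 0.752
grasp_force: 0.0
```

Emit:
drive_tool --slide '[[0,0,0],[0,0,-0.02],[0,0,-0.04],[0,0,-0.04],[0,0,-0.04],[0,0,-0.04],[0,0,0],[0,0,0]]' --rotation '[[0,0,0],[0,0,0],[0,0,0],[0,0,0],[0,0,0],[0,0,0],[0,0,0],[0,0,0]]' --claw '[0.066,0.066,0.06,0.05,0.05,0.05,0.05,0.05]'

```text
t: 17.07
tcp_pos: [0.4542, 0.41, 0.1989]
orientation: [-0.0, 0.719, 0.695, 0.003]
ft_force: [0.2, -0.0, 0.2]
finger_gap: 0.567
grasp_force: 0.0
```

```bash
python3 - <<'E'
from h import *
from m2 import objs
for n in("top","side"):
    im,d=camera(n);print("tray");objs(n,im,d,(.39,.335),(.64,.475),.025,.037,30)
    print("ribs");objs(n,im,d,(.34,-.46),(.58,-.05),.042,.06,20)
E
python3 plan.py .479 -.144 .2 3.013
```

```text
tray
top 405 mean [572.8 398.5  33. ] rect [572.4 399.9] [110.  54.] 1.549 pca 1.512 [252. 239. 189.]
top 418 mean [449.9 407.4  33.4] rect [451.3 408.6] [112.  53.] 1.55 pca 1.517 [251. 239. 197.]
ribs
top 70 mean [ 538.2 -350.6   49.2] rect [ 538.4 -350.3] [57. 15.] 1.517 pca 1.468 [112.5 108.  104. ]
top 64 mean [ 479.  -141.4   50. ] rect [ 478.9 -142.3] [56. 14.] 1.414 pca 1.469 [141.5 140.  136. ]
top 65 mean [ 454.3 -295.8   50.4] rect [ 454.4 -296.3] [56. 14.] -1.395 pca -1.403 [143. 139. 134.]
top 67 mean [ 367.  -185.9   50.4] rect [ 366.9 -185.9] [54. 14.] -0.419 pca -0.44 [255. 255. 127.]
tray
side 228 mean [577.3 404.8  32. ] rect [578.  411.4] [154.  81.] 1.229 pca 1.295 [247. 226. 183.]
side 38 mean [634.5 393.4  31.6] rect [634.  393.2] [115.  11.] 1.569 pca 1.537 [159.5 124.   84.5]
side 223 mean [450.3 403.6  32.3] rect [451.5 404.4] [139.  58.] 1.515 pca 1.548 [247. 228. 192.]
ribs
side 63 mean [ 479.  -146.6   48.8] rect [ 479.7 -144.3] [57. 16.] 1.46 pca 1.479 [74. 65. 56.]
side 81 mean [ 366.  -189.6   48.3] rect [ 367.4 -189.7] [56. 22.] -0.434 pca -0.424 [253. 247.   0.]
side 79 mean [ 454.6 -300.    48.4] rect [ 455.7 -299.1] [58. 18.] -1.441 pca -1.436 [61. 55. 54.]
side 81 mean [ 538.4 -355.6   48.7] rect [ 539.7 -354.3] [58. 17.] 1.466 pca 1.449 [61. 55. 55.]
{'t': np.float64(17.167), 'tcp_pos': array([0.452, 0.409, 0.195]), 'orientation': array([-0.   ,  0.719,  0.695, -0.   ]), 'ft_force': array([-0.264, -0.051, -0.069]), 'finger_gap': np.float64(0.569), 'grasp_force': np.float64(0.0)}
rot [-0.001  0.     0.094] rows 1 each [-0.0009  0.0005  0.0938]
slide mm [-544.6   97.5   -4.6] xy rows [14.  3.  1.] j [-0.91  0.73  0.18  1.67 -0.17  0.76 -0.68]
```

Both cartons lie flat in the tray (tops at 33 mm). Next is cartridge A at (0.479, -0.144).

Emit:
drive_tool --slide '[[0,0,0],[-0.034,0.006,0],[-0.034,0.006,0],[-0.034,0.006,0],[-0.034,0.006,0],[-0.034,0.006,0],[-0.034,0.006,0],[-0.034,0.006,0],[-0.034,0.006,0],[-0.034,0.006,0]]' --rotation '[[0,0,0.094],[0,0,0],[0,0,0],[0,0,0],[0,0,0],[0,0,0],[0,0,0],[0,0,0],[0,0,0],[0,0,0]]' --claw '[0.05,0.05,0.05,0.05,0.05,0.05,0.05,0.05,0.05,0.05]'

```text
t: 18.0
tcp_pos: [0.4655, 0.0967, 0.1942]
orientation: [-0.001, 0.751, 0.66, -0.002]
ft_force: [0.9, 0.3, -0.7]
finger_gap: 0.567
grasp_force: 0.0
```

Emit:
drive_tool --slide '[[-0.034,0.006,0],[-0.034,0.006,0],[-0.034,0.006,0],[-0.034,0.006,0],[-0.034,0.006,0],[-0.034,0.006,0],[-0.034,0.006,0],[0,0,0],[0,0,0.03],[0,0,0.03]]' --rotation '[[0,0,0],[0,0,0],[0,0,0],[0,0,0],[0,0,0],[0,0,0],[0,0,0],[0,0,0],[0,0,0],[0,0,0]]' --claw '[0.05,0.05,0.05,0.05,0.05,0.05,0.05,0.05,0.05,0.05]'

```text
t: 18.83
tcp_pos: [0.4782, -0.1438, 0.1348]
orientation: [0.001, 0.752, 0.659, 0.001]
ft_force: [0.6, 0.7, 0.2]
finger_gap: 0.566
grasp_force: 0.0
```

Emit:
drive_tool --slide '[[0,0,0.02],[0,0,0],[0,0,0],[0,0,0]]' --rotation '[[0,0,0],[0,0,0],[0,0,0],[0,0,0]]' --claw '[0.05,0.05,0.05,0.05]'

```text
t: 19.17
tcp_pos: [0.478, -0.1428, 0.1159]
orientation: [-0.0, 0.751, 0.66, -0.0]
ft_force: [0.3, -0.6, 0.3]
finger_gap: 0.568
grasp_force: 0.0
```

```bash
python3 plan.py .479 -.144 .028 3.018
python3 - <<'E'
from h import *
from m2 import objs
for n in("top","side"):
    im,d=camera(n);print("ribs");objs(n,im,d,(.34,-.46),(.58,-.05),.042,.06,20)
E
```

```text
{'t': np.float64(19.167), 'tcp_pos': array([ 0.478, -0.143,  0.116]), 'orientation': array([-0.   ,  0.751,  0.66 , -0.   ]), 'ft_force': array([ 0.341, -0.582,  0.286]), 'finger_gap': np.float64(0.568), 'grasp_force': np.float64(0.0)}
rot [-0.    -0.    -0.005] rows 1 each [-0.0005 -0.0001 -0.0052]
slide mm [-1.1  1.2 87.9] xy rows [1. 1. 3.] j [ 0.17  0.74  0.04  2.05 -0.07  0.35  0.14]
ribs
top 68 mean [ 538.4 -351.2   49.8] rect [ 538.9 -352.3] [56. 15.] 1.452 pca 1.47 [113.5 110.  105.5]
top 37 mean [ 456.3 -307.7   50.3] rect [ 456.5 -308.1] [32. 14.] -1.395 pca -1.398 [145. 137. 122.]
ribs
side 66 mean [ 478.7 -147.6   48.8] rect [ 479.7 -143.1] [61. 17.] 1.403 pca 1.426 [77.5 67.5 61. ]
side 79 mean [ 367.8 -190.    48. ] rect [ 368.  -188.5] [55. 23.] -0.41 pca -0.455 [254. 251.   0.]
side 79 mean [ 454.7 -300.3   48.4] rect [ 455.5 -299.4] [57. 18.] -1.351 pca -1.41 [63. 58. 58.]
side 82 mean [ 538.3 -354.3   48.8] rect [ 538.5 -353. ] [57. 18.] 1.484 pca 1.485 [66.5 59.5 59. ]
```

Emit:
drive_tool --slide '[[-0.001,0.001,0.03],[0,0,0.03],[0,0,0.027],[0,0,0],[0,0,0]]' --rotation '[[0,0,0],[0,0,0],[0,0,0],[0,0,0],[0,0,0]]' --claw '[0.05,0.05,0.05,0.05,0.05]'

```text
t: 19.68
tcp_pos: [0.4786, -0.1439, 0.0289]
orientation: [-0.001, 0.751, 0.66, -0.0]
ft_force: [0.3, 0.5, 0.8]
finger_gap: 0.566
grasp_force: 0.0
```

Emit:
drive_tool --slide '[[0,0,0],[0,0,0],[0,0,0],[0,0,0],[0,0,0],[0,0,0],[0,0,0]]' --rotation '[[0,0,0],[0,0,0],[0,0,0],[0,0,0],[0,0,0],[0,0,0],[0,0,0]]' --claw '[0,0,0,0,0,0,0]'

```text
t: 20.27
tcp_pos: [0.4796, -0.1442, 0.0293]
orientation: [0.001, 0.751, 0.66, 0.001]
ft_force: [1.5, 0.1, 6.1]
finger_gap: 0.158
grasp_force: 30.0
```

Emit:
drive_tool --slide '[[0,0,-0.02],[0,0,-0.03],[0,0,-0.03],[0,0,-0.03],[0,0,-0.03],[0,0,0],[0,0,0]]' --rotation '[[0,0,0],[0,0,0],[0,0,0],[0,0,0],[0,0,0],[0,0,0],[0,0,0]]' --claw '[0,0,0,0,0,0,0]'

```text
t: 20.85
tcp_pos: [0.4794, -0.1442, 0.1698]
orientation: [0.001, 0.751, 0.66, 0.001]
ft_force: [-0.1, -0.0, -1.3]
finger_gap: 0.16
grasp_force: 30.0
```

```bash
python3 plan.py .6641 .1307 .17 1.509;  python3 plan.py .6641 .1307 .17 4.6506 1
python3 - <<'E'
from h import *
from m2 import objs
for n in("side",):
    im,d=camera(n);print("held");objs(n,im,d,(.40,-.22),(.56,-.05),.122,.156,20)
    cv2.imwrite("pics/held1.png",cv2.resize(im[130:330,180:430,::-1],(750,600)))
E
```

```text
{'t': np.float64(20.85), 'tcp_pos': array([ 0.479, -0.144,  0.17 ]), 'orientation': array([0.001, 0.751, 0.66 , 0.001]), 'ft_force': array([-0.067, -0.01 , -1.287]), 'finger_gap': np.float64(0.16), 'grasp_force': np.float64(30.0)}
rot [ 0.002 -0.002  1.504] rows 13 each [ 2.000e-04 -1.000e-04  1.157e-01]
slide mm [ 1.673e+02 -2.858e+02 -2.000e-01] xy rows [5. 8. 1.] j [ 0.17  0.64  0.05  2.02 -0.07  0.49  0.14]
{'t': np.float64(20.85), 'tcp_pos': array([ 0.479, -0.144,  0.17 ]), 'orientation': array([0.001, 0.751, 0.66 , 0.001]), 'ft_force': array([-0.067, -0.01 , -1.287]), 'finger_gap': np.float64(0.16), 'grasp_force': np.float64(30.0)}
rot [ 0.002 -0.002  1.504] rows 13 each [ 2.000e-04 -1.000e-04  1.157e-01]
slide mm [ 1.673e+02 -2.858e+02 -2.000e-01] xy rows [5. 8. 1.] j [ 0.17  0.64  0.05  2.02 -0.07  0.49  0.14]
held
side 69 mean [ 466.4 -163.8  148.8] rect [ 462.8 -149.3] [89. 38.] -1.205 pca -1.346 [147. 134. 120.]
```

View pics/held1.png

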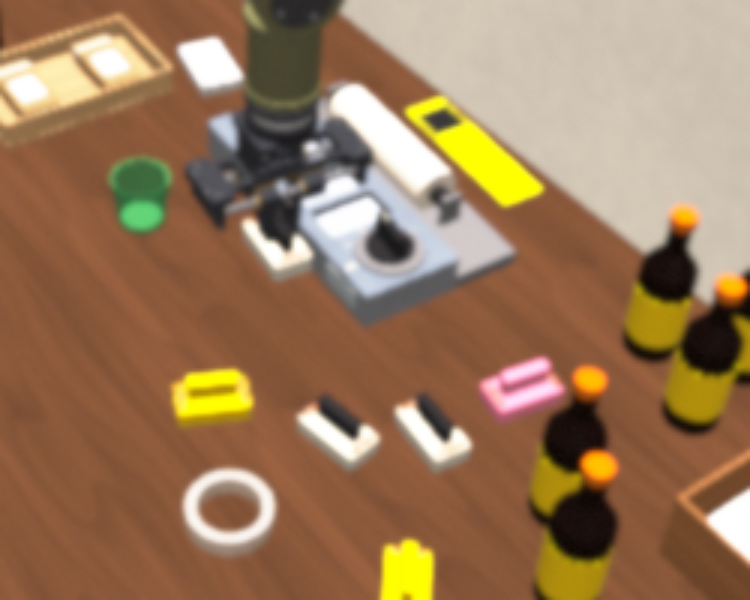

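The side crop shows cartridge A held at (277,235), with B (337,430) and C (432,430) still in place. I turn it and carry it to bay 4.

Emit:
drive_tool --slide '[[0,0,0],[0,0,0],[0,0,0],[0,0,0],[0,0,0],[0,0,0],[0,0,0],[0,0,0],[0,0,0],[0,0,0]]' --rotation '[[0,0,0.1155],[0,0,0.1155],[0,0,0.1155],[0,0,0.1155],[0,0,0.1155],[0,0,0.1155],[0,0,0.1155],[0,0,0.1155],[0,0,0.1155],[0,0,0.1155]]' --claw '[0,0,0,0,0,0,0,0,0,0]'

```text
t: 21.73
tcp_pos: [0.4774, -0.1437, 0.1667]
orientation: [-0.001, 0.99, 0.14, -0.002]
ft_force: [-0.2, -0.1, -1.3]
finger_gap: 0.158
grasp_force: 30.0
```

Emit:
drive_tool --slide '[[0,0,0],[0,0,0],[0,0,0],[0,0,0],[0.0167,-0.0286,0],[0.0167,-0.0286,0],[0.0167,-0.0286,0],[0.0167,-0.0286,0],[0.0167,-0.0286,0],[0.0167,-0.0286,0]]' --rotation '[[0,0,0.1155],[0,0,0.1155],[0,0,0.1155],[0,0,0],[0,0,0],[0,0,0],[0,0,0],[0,0,0],[0,0,0],[0,0,0]]' --claw '[0,0,0,0,0,0,0,0,0,0]'

```text
t: 22.57
tcp_pos: [0.5887, 0.0228, 0.167]
orientation: [0.0, 1.0, -0.028, -0.002]
ft_force: [0.3, -0.5, -1.1]
finger_gap: 0.158
grasp_force: 30.0
```

Emit:
drive_tool --slide '[[0.0167,-0.0286,0],[0.0167,-0.0286,0],[0.0167,-0.0286,0],[0.0167,-0.0286,0],[0,0,0.025],[0,0,0.025],[0,0,0.015],[0,0,0],[0,0,0],[0,0,0]]' --rotation '[[0,0,0],[0,0,0],[0,0,0],[0,0,0],[0,0,0],[0,0,0],[0,0,0],[0,0,0],[0,0,0],[0,0,0]]' --claw '[0,0,0,0,0,0,0,0,0,0]'

```text
t: 23.4
tcp_pos: [0.663, 0.1309, 0.1039]
orientation: [0.0, 1.0, -0.029, 0.0]
ft_force: [-0.0, -0.6, -0.6]
finger_gap: 0.156
grasp_force: 30.0
```

```bash
python3 plan.py .6641 .1307 .085 4.6506 1
python3 - <<'E'
from h import *
from m2 import objs
im,d=camera("top");cv2.imwrite("pics/bay4a.png",cv2.resize(im[110:210,180:330,::-1],(780,520)))
# empty-bay geometry: floor points 30..44mm
W=cloud("top",d);m=(W[...,2]>.030)&(W[...,2]<.043)&(W[...,1]>-.12)&(W[...,1]<.2)&(W[...,0]>.6)&(W[...,0]<.72)
k,l,s,_=cv2.connectedComponentsWithStats(m.astype(np.uint8))
for i in range(1,k):
    if s[i,4]>40: P=W[l==i];print(s[i,4],P.mean(0).round(4),yaw(P[:,:2]*1000))
E
```

```text
{'t': np.float64(23.4), 'tcp_pos': array([0.663, 0.131, 0.104]), 'orientation': array([ 0.   ,  1.   , -0.029,  0.   ]), 'ft_force': array([-0.02 , -0.583, -0.627]), 'finger_gap': np.float64(0.156), 'grasp_force': np.float64(30.0)}
rot [ 0.001 -0.     0.003] rows 1 each [ 0.0006 -0.0005  0.0028]
slide mm [ 1.1  0.1 18.9] xy rows [1. 1. 1.] j [-0.53  0.99  0.55  1.52 -0.65  0.82 -1.36]
286 [0.6595 0.0081 0.0383] (array([657.61914062,   7.36730385]), array([87.52827454, 49.99795151]), np.float64(-0.024720925976715158))
294 [ 0.6538 -0.0541  0.0382] (array([653.29602051, -55.15091324]), array([88.12775421, 46.72711563]), np.float64(-0.027049594033879742))
118 [0.6372 0.0742 0.0385] (array([638.23809814,  72.65918732]), array([47.92092514, 33.84319687]), np.float64(1.4453003199051473))
```

View pics/bay4a.png

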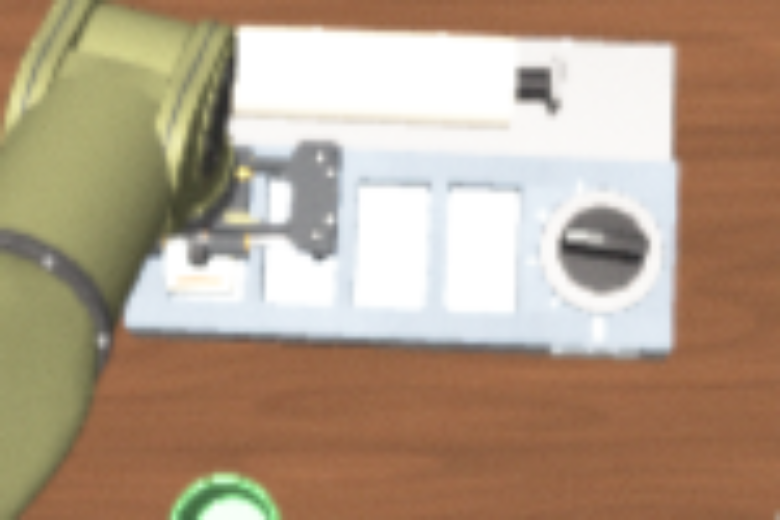

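The cartridge hangs over bay 4 at (200,285) in the crop, and bays 1–3 are empty. The measured bay centres agree with the model to about 1 mm, so I lower it.

Emit:
drive_tool --slide '[[0.001,0,0.01],[0,0,0.01],[0,0,0.006],[0,0,0.006],[0,0,0],[0,0,0]]' --rotation '[[0,0,0.003],[0,0,0],[0,0,0],[0,0,0],[0,0,0],[0,0,0]]' --claw '[0,0,0,0,0,0]'

```text
t: 23.95
tcp_pos: [0.667, 0.1313, 0.0731]
orientation: [-0.0, 1.0, -0.031, 0.004]
ft_force: [5.1, 0.0, 4.5]
finger_gap: 0.157
grasp_force: 30.0
```

Emit:
drive_tool --slide '[[0.002,0,0],[0,0,0.002],[0,0,0.003],[0,0,0],[0,0,0]]' --rotation '[[0,0,0],[0,0,0],[0,0,0],[0,0,0],[0,0,0]]' --claw '[0,0,0,0,0]'

```text
t: 24.37
tcp_pos: [0.6688, 0.1311, 0.07]
orientation: [-0.0, 1.0, -0.031, 0.003]
ft_force: [3.3, 0.2, 16.6]
finger_gap: 0.157
grasp_force: 30.0
```

```bash
python3 plan.py .6646 .1307 .055 4.6506 1
```

```text
{'t': np.float64(24.367), 'tcp_pos': array([0.669, 0.131, 0.07 ]), 'orientation': array([-0.   ,  1.   , -0.031,  0.003]), 'ft_force': array([ 3.316,  0.165, 16.571]), 'finger_gap': np.float64(0.157), 'grasp_force': np.float64(29.999)}
rot [-0.001 -0.007 -0.001] rows 1 each [-0.001  -0.007  -0.0009]
slide mm [-4.2  0.6 15. ] xy rows [1. 1. 1.] j [-0.52  1.04  0.53  1.52 -0.68  0.76 -1.34]
```

Run:
```python
from h import *
o=get_obs();print(o["torque"],o["ft_force"])
im,d=camera("side");a=cv2.resize(im[130:230,230:350,::-1],(720,600),interpolation=cv2.INTER_CUBIC);cv2.imwrite("pics/bay4b.png",a)
W=cloud("side",d);w=W[130:230,230:350]
im2,d2=camera("top");W2=cloud("top",d2)
for nm,W,im in(("s",W,im),("t",W2,im2)):
    x,y,z=W[...,0],W[...,1],W[...,2];m=(z>.045)&(z<.075)&(x>.59)&(x<.72)&(y>.105)&(y<.156)&(im.min(-1)>150)
    P=W[m];print(nm,len(P),yaw(P[:,:2]*1000),np.percentile(P[:,2],[10,50,90]),np.linalg.lstsq(np.c_[P[:,:2],np.ones(len(P))],P[:,2],rcond=None)[0])
    print(np.c_[P[::max(1,len(P)//25)]].round(3).tolist())
```

```text
[ 0.07929204 -0.097926   -0.0156516 ] [ 3.31637148  0.16471748 16.57109086]
s 194 (array([658.61779785, 129.69161987]), array([119.64155579,  49.93545532]), np.float64(-0.03840890818944942)) [0.04837469 0.05878784 0.07091194] [-0.00976713  0.02347434  0.062392  ]
[[0.646, 0.154, 0.068], [0.632, 0.146, 0.07], [0.703, 0.12, 0.057], [0.629, 0.135, 0.074], [0.66, 0.114, 0.075], [0.702, 0.118, 0.054], [0.624, 0.135, 0.071], [0.649, 0.124, 0.068], [0.673, 0.111, 0.066], [0.708, 0.113, 0.05], [0.628, 0.12, 0.075], [0.661, 0.115, 0.064], [0.69, 0.109, 0.056], [0.627, 0.145, 0.053], [0.635, 0.111, 0.073], [0.669, 0.105, 0.062], [0.605, 0.154, 0.053], [0.621, 0.131, 0.061], [0.642, 0.113, 0.064], [0.682, 0.11, 0.048], [0.624, 0.141, 0.048], [0.639, 0.115, 0.059], [0.622, 0.131, 0.051], [0.61, 0.127, 0.053], [0.642, 0.114, 0.048], [0.628, 0.12, 0.045], [0.608, 0.118, 0.051], [0.608, 0.117, 0.046]]
t 174 (array([627.88934326, 130.95957947]), array([54.39259338, 49.69820786]), np.float64(-0.016635435749179805)) [0.04839004 0.05324721 0.07231308] [ 0.50890695  0.08130218 -0.26876872]
[[0.655, 0.154, 0.068], [0.649, 0.151, 0.065], [0.644, 0.126, 0.067], [0.64, 0.126, 0.07], [0.637, 0.153, 0.072], [0.636, 0.126, 0.072], [0.634, 0.153, 0.072], [0.633, 0.119, 0.073], [0.63, 0.14, 0.073], [0.626, 0.153, 0.073], [0.629, 0.113, 0.052], [0.623, 0.14, 0.067], [0.624, 0.12, 0.062], [0.623, 0.149, 0.052], [0.621, 0.127, 0.057], [0.619, 0.149, 0.05], [0.619, 0.128, 0.049], [0.618, 0.106, 0.056], [0.616, 0.135, 0.047], [0.615, 0.114, 0.048], [0.612, 0.142, 0.05], [0.611, 0.121, 0.052], [0.609, 0.149, 0.05], [0.607, 0.128, 0.056], [0.608, 0.107, 0.049], [0.605, 0.135, 0.048], [0.605, 0.114, 0.048], [0.602, 0.146, 0.049], [0.601, 0.125, 0.049]]
```

View pics/bay4b.png

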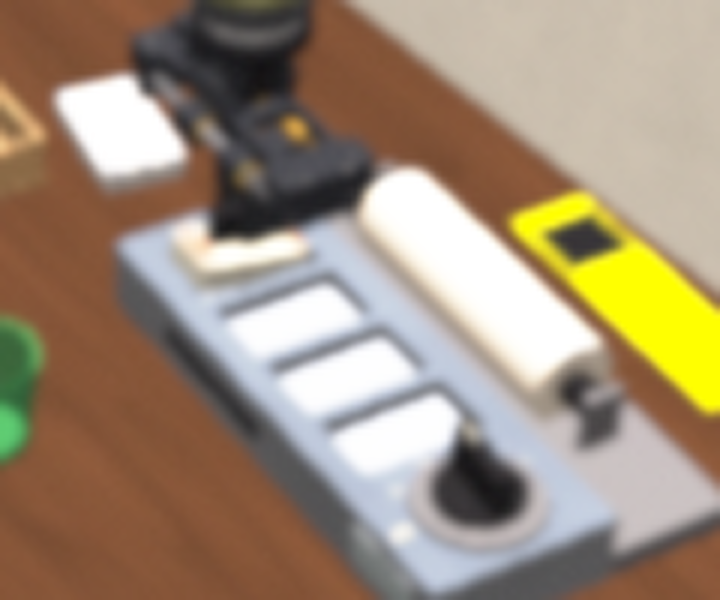

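The crop shows the cartridge pitched in the grip at (240,250): its rear end is in the bay and its front edge sits on the front rim, about 5 mm too far forward. I lift it slightly, shift +x, and let it drop in.

Emit:
drive_tool --slide '[[0,0,-0.004],[0.003,0,0],[0.003,0,0],[0,0,0],[0,0,0]]' --rotation '[[0,0,0],[0,0,0],[0,0,0],[0,0,0],[0,0,0]]' --claw '[0,0,0,0,0]'

```text
t: 24.88
tcp_pos: [0.6693, 0.1312, 0.07]
orientation: [-0.0, 1.0, -0.031, -0.003]
ft_force: [-4.6, 0.0, 6.2]
finger_gap: 0.155
grasp_force: 30.0
```

```bash
cat > f.py <<'E'
from h import *
im,d=camera("top");W=cloud("top",d);x,y,z=W[...,0],W[...,1],W[...,2]
m=(z>.058)&(z<.08)&(x>.60)&(x<.66)&(y>.10)&(y<.16)&(im.min(-1)>150);P=W[m]
print(len(P),yaw(P[:,:2]*1000),P[:,0].min());
for a in np.arange(.615,.66,.006):
    q=P[(P[:,0]>a)&(P[:,0]<a+.006)]
    if len(q):print(round(a,3),q[:,2].mean().round(4),len(q))
im,d=camera("side");W=cloud("side",d);x,y,z=W[...,0],W[...,1],W[...,2]
m=(z>.045)&(z<.08)&(x>.61)&(x<.72)&(abs(y-.113)<.008)&(im.min(-1)>150);P=W[m]
for a in np.arange(.615,.715,.01):
    q=P[(P[:,0]>a)&(P[:,0]<a+.01)]
    if len(q):print("s",round(a,3),q[:,2].max().round(4),len(q))
E
python3 f.py
```

```text
95 (array([636.24658203, 134.69497681]), array([42.78796768, 33.53612518]), np.float64(1.4297941976162152)) 0.6201907766131328
0.615 0.0627 1
0.621 0.0678 26
0.627 0.0734 18
0.633 0.072 21
0.639 0.0707 19
0.645 0.0722 6
0.651 0.0685 4
s 0.615 0.0728 11
s 0.625 0.0758 13
s 0.635 0.0778 17
s 0.645 0.0779 10
s 0.655 0.0762 12
s 0.665 0.0657 8
s 0.675 0.0664 9
s 0.685 0.0658 10
s 0.695 0.0606 9
s 0.705 0.0548 5
```

Emit:
drive_tool --slide '[[0,0,-0.004],[0,0,-0.002],[0,0,0],[0,0,0]]' --rotation '[[0,0,0],[0,0,0],[0,0,0],[0,0,0]]' --claw '[0,0,0,0]'

```text
t: 25.32
tcp_pos: [0.6714, 0.1309, 0.0762]
orientation: [0.0, 1.0, -0.031, -0.0]
ft_force: [0.3, 0.1, -1.0]
finger_gap: 0.156
grasp_force: 30.0
```

```bash
python3 f.py
```

```text
78 (array([638.68737793, 134.07183838]), array([43.24132919, 33.80244827]), np.float64(1.43791603999263)) 0.6228946364846685
0.621 0.0679 23
0.627 0.078 11
0.633 0.074 8
0.639 0.0753 18
0.645 0.0747 11
0.651 0.0745 5
0.657 0.0724 2
s 0.615 0.0771 11
s 0.625 0.0798 11
s 0.635 0.0792 11
s 0.645 0.0779 10
s 0.655 0.0798 11
s 0.665 0.0783 13
s 0.675 0.0731 12
s 0.685 0.0693 8
s 0.695 0.0664 8
s 0.705 0.0603 5
```

Emit:
drive_tool --slide '[[0,0,-0.006],[0.001,0,0],[0,0,0],[0,0,0],[0,0,0]]' --rotation '[[0,0.07,0],[0,0.065,0],[0,0,0],[0,0,0],[0,0,0]]' --claw '[0,0,0,0,0]'

```text
t: 25.83
tcp_pos: [0.6731, 0.131, 0.0828]
orientation: [0.002, 0.997, -0.031, 0.067]
ft_force: [0.5, -0.2, -1.8]
finger_gap: 0.157
grasp_force: 30.0
```

Run:
```python
from h import *
rpt(get_obs())
for n in("top","side"):
    im,d=camera(n);W=cloud(n,d);x,y,z=W[...,0],W[...,1],W[...,2]
    m=(z>.053)&(z<.095)&(x>.60)&(x<.73)&(y>.10)&(y<.16)&(im.min(-1)>150);P=W[m]
    for yy in(.112,.12,.13,.14,.15):
      print(n,yy,[(round(a,3),q[:,2].max().round(3)) for a in np.arange(.61,.72,.008) for q in [P[(P[:,0]>a)&(P[:,0]<a+.008)&(abs(P[:,1]-yy)<.005)]] if len(q)])
im,d=camera("side");a=cv2.resize(im[140:210,240:330,::-1],(770,600),interpolation=cv2.INTER_CUBIC);cv2.imwrite("pics/bay4c.png",a)
```

```text
{'t': np.float64(25.833), 'tcp_pos': array([0.673, 0.131, 0.083]), 'orientation': array([ 0.002,  0.997, -0.031,  0.067]), 'ft_force': array([ 0.472, -0.217, -1.848]), 'finger_gap': np.float64(0.157), 'grasp_force': np.float64(29.999)}
top 0.112 [(np.float64(0.61), np.float64(0.054)), (np.float64(0.626), np.float64(0.084)), (np.float64(0.634), np.float64(0.079))]
top 0.12 [(np.float64(0.626), np.float64(0.084)), (np.float64(0.634), np.float64(0.084))]
top 0.13 [(np.float64(0.61), np.float64(0.054)), (np.float64(0.626), np.float64(0.082)), (np.float64(0.634), np.float64(0.082))]
top 0.14 [(np.float64(0.618), np.float64(0.054)), (np.float64(0.626), np.float64(0.081)), (np.float64(0.634), np.float64(0.081))]
top 0.15 [(np.float64(0.61), np.float64(0.054))]
side 0.112 [(np.float64(0.618), np.float64(0.073)), (np.float64(0.626), np.float64(0.082)), (np.float64(0.634), np.float64(0.084)), (np.float64(0.642), np.float64(0.083)), (np.float64(0.65), np.float64(0.094)), (np.float64(0.658), np.float64(0.088)), (np.float64(0.666), np.float64(0.078)), (np.float64(0.674), np.float64(0.078)), (np.f
[... 409 characters left out ...]
oat64(0.682), np.float64(0.07)), (np.float64(0.69), np.float64(0.076)), (np.float64(0.698), np.float64(0.074))]
side 0.13 [(np.float64(0.626), np.float64(0.077)), (np.float64(0.634), np.float64(0.085)), (np.float64(0.642), np.float64(0.087)), (np.float64(0.65), np.float64(0.08))]
side 0.14 [(np.float64(0.61), np.float64(0.055)), (np.float64(0.618), np.float64(0.053)), (np.float64(0.626), np.float64(0.086)), (np.float64(0.634), np.float64(0.079)), (np.float64(0.642), np.float64(0.087))]
side 0.15 [(np.float64(0.61), np.float64(0.054)), (np.float64(0.618), np.float64(0.056)), (np.float64(0.626), np.float64(0.079)), (np.float64(0.634), np.float64(0.081)), (np.float64(0.642), np.float64(0.074))]
```

View pics/bay4c.png

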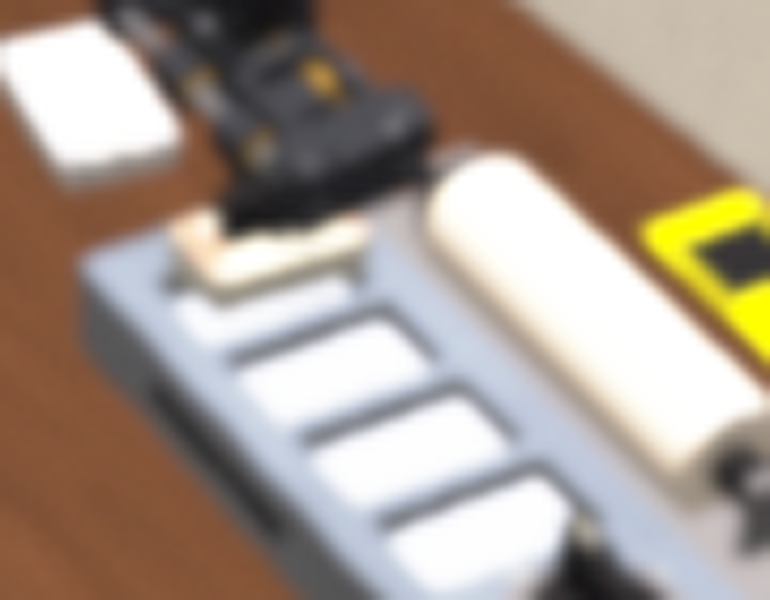

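Emit:
drive_tool --slide '[[-0.001,0,0],[-0.0008,0,0.005],[-0.0008,0,0.005],[-0.0006,0,0.004],[0,0,0],[0,0,0]]' --rotation '[[0,0.03,0],[0,0,0],[0,0,0],[0,0,0],[0,0,0],[0,0,0]]' --claw '[0,0,0,0,0,0]'

```text
t: 26.48
tcp_pos: [0.6717, 0.1308, 0.0679]
orientation: [0.003, 0.996, -0.031, 0.082]
ft_force: [-0.7, -0.3, -1.2]
finger_gap: 0.154
grasp_force: 30.0
```

Emit:
drive_tool --slide '[[-0.0006,0,0.004],[0,0,0],[0,0,0]]' --rotation '[[0,0,0],[0,0,0],[0,0,0]]' --claw '[0,0,0]'

```text
t: 26.73
tcp_pos: [0.672, 0.1309, 0.0644]
orientation: [0.003, 0.996, -0.031, 0.082]
ft_force: [1.4, 0.2, -1.9]
finger_gap: 0.156
grasp_force: 30.0
```

```bash
python3 f.py
```

```text
15 (array([622.85748291, 129.82646179]), array([39.85559464, 11.8039465 ]), np.float64(-0.6818060572623548)) 0.6036653681984537
0.627 0.061 9
0.633 0.0623 5
s 0.615 0.0594 6
s 0.625 0.0616 11
s 0.635 0.062 9
s 0.645 0.0628 11
s 0.655 0.0698 11
s 0.665 0.0593 10
s 0.675 0.0661 7
s 0.685 0.062 6
s 0.695 0.0624 10
s 0.705 0.0545 6
```

Now level: body top at 62 mm along its length (12 mm proud), no load. I release, straighten the tool, regrip at centre and press.

Emit:
drive_tool --slide '[[0,0,0],[0,0,0],[0,0,-0.004],[0,0,0],[-0.005,0,0],[0,0,0.003],[0,0,0],[0,0,0]]' --rotation '[[0,0,0],[0,0,0],[0,-0.08,0],[0,-0.083,0],[0,0,0],[0,0,0],[0,0,0],[0,0,0]]' --claw '[0.034,0.034,0.034,0.034,0.034,0.034,0.034,0.034]'

```text
t: 27.5
tcp_pos: [0.6649, 0.1315, 0.0648]
orientation: [-0.0, 1.0, -0.031, 0.0]
ft_force: [0.3, -0.4, -0.9]
finger_gap: 0.389
grasp_force: 0.0
```

Emit:
drive_tool --slide '[[0,0,0],[0,0,0],[0,0,0],[0,0,0]]' --rotation '[[0,0,0],[0,0,0],[0,0,0],[0,0,0]]' --claw '[0,0,0,0]'

```text
t: 27.83
tcp_pos: [0.666, 0.1314, 0.0655]
orientation: [-0.0, 1.0, -0.031, 0.001]
ft_force: [-0.5, -0.5, 0.5]
finger_gap: 0.161
grasp_force: 30.0
```

```bash
python3 plan.py .6651 .1307 .065 4.6506 1;python3 f.py
```

```text
{'t': np.float64(27.833), 'tcp_pos': array([0.666, 0.131, 0.066]), 'orientation': array([-0.   ,  1.   , -0.031,  0.001]), 'ft_force': array([-0.456, -0.533,  0.549]), 'finger_gap': np.float64(0.161), 'grasp_force': np.float64(30.0)}
rot [-0.    -0.002 -0.001] rows 1 each [-0.0002 -0.002  -0.0009]
slide mm [-0.9  0.7  0.5] xy rows [1. 1. 1.] j [-0.52  1.05  0.53  1.53 -0.69  0.76 -1.33]
50 (array([640.09344482, 133.77114868]), array([42.59031296, 25.53752708]), np.float64(1.546781271665107)) 0.6268925853528953
0.621 0.0648 1
0.627 0.0606 16
0.633 0.0607 14
0.639 0.0648 13
0.645 0.0606 4
0.651 0.062 2
s 0.615 0.0515 5
s 0.625 0.0596 10
s 0.635 0.063 11
s 0.645 0.0625 11
s 0.655 0.0695 10
s 0.665 0.0623 11
s 0.675 0.0621 9
s 0.685 0.0617 9
s 0.695 0.0622 11
s 0.705 0.0545 5
```

Emit:
drive_tool --slide '[[0,0,0.005],[0,0,0.004],[0,0,0.004],[0,0,0.003],[0,0,0.002],[0,0,0.002],[0,0,0],[0,0,0]]' --rotation '[[0,0,0],[0,0,0],[0,0,0],[0,0,0],[0,0,0],[0,0,0],[0,0,0],[0,0,0]]' --claw '[0,0,0,0,0,0,0,0]'

```text
t: 28.6
tcp_pos: [0.6691, 0.1311, 0.0533]
orientation: [-0.001, 0.999, -0.031, 0.004]
ft_force: [-11.2, 1.1, 42.1]
finger_gap: 0.151
grasp_force: 30.0
```

```bash
sed -i 's/z>.058/z>.046/' f.py; python3 f.py
```

```text
190 (array([627.50537109, 131.19038391]), array([57.23072815, 54.22679901]), np.float64(1.5527478177713205)) 0.6000068127082762
0.615 0.0502 27
0.621 0.0511 11
0.627 0.051 19
0.633 0.0502 26
0.639 0.0533 30
0.645 0.0561 5
0.651 0.0533 4
s 0.615 0.0541 6
s 0.625 0.0527 7
s 0.635 0.0552 5
s 0.645 0.0534 8
s 0.655 0.0554 6
s 0.665 0.0617 6
s 0.675 0.0519 5
s 0.685 0.0514 4
s 0.695 0.0528 3
s 0.705 0.0545 6
```

Emit:
drive_tool --slide '[[0,0,-0.004],[0,0,0],[0,0,-0.002],[0,0,0],[0,0,-0.01],[0,0,-0.03],[0,0,-0.04],[0,0,-0.04],[0,0,0],[0,0,0]]' --rotation '[[0,0,0],[0,0,0],[0,0,0],[0,0,0],[0,0,0],[0,0,0],[0,0,0],[0,0,0],[0,0,0],[0,0,0]]' --claw '[0,0.034,0.034,0.034,0.034,0.034,0.034,0.034,0.034,0.034]'

```text
t: 29.53
tcp_pos: [0.6677, 0.131, 0.1744]
orientation: [-0.0, 1.0, -0.031, 0.004]
ft_force: [-0.6, 0.3, -0.4]
finger_gap: 0.39
grasp_force: 0.0
```

```bash
python3 f.py
python3 - <<'E'
from h import *
from m2 import objs
for n in("top","side"):
    im,d=camera(n);print("ribs");objs(n,im,d,(.34,-.46),(.58,-.05),.042,.06,20);print("bodies");objs(n,im,d,(.43,-.42),(.58,-.05),.018,.06,20)
E
python3 plan.py .4545 -.299 .16 3.29
```

```text
229 (array([629.6383667 , 129.83058167]), array([59.91795349, 58.49148941]), np.float64(1.5630482590774744)) 0.6003746296753787
0.615 0.0508 30
0.621 0.0494 13
0.627 0.0514 22
0.633 0.0513 25
0.639 0.0532 28
0.645 0.0547 18
0.651 0.0524 18
0.657 0.052 10
s 0.615 0.0519 7
s 0.625 0.0544 7
s 0.635 0.0535 4
s 0.645 0.0537 6
s 0.655 0.057 8
s 0.665 0.0582 6
s 0.675 0.0532 7
s 0.685 0.0546 7
s 0.695 0.0537 6
s 0.705 0.0548 6
ribs
top 69 mean [ 538.3 -351.8   49. ] rect [ 538.2 -351.8] [55. 14.] 1.508 pca 1.458 [127. 121. 116.]
top 63 mean [ 454.4 -296.2   50. ] rect [ 454.4 -296. ] [55. 14.] -1.396 pca -1.405 [159. 152. 146.]
top 67 mean [ 367.1 -185.9   50. ] rect [ 366.7 -186.4] [54. 15.] -0.441 pca -0.44 [255. 255. 139.]
bodies
top 278 mean [ 537.5 -349.1   30.3] rect [ 538.9 -351.2] [79. 44.] 1.478 pca 1.442 [255. 254. 250.]
top 268 mean [ 454.5 -294.7   30.7] rect [ 454.3 -296.5] [80. 44.] -1.409 pca -1.431 [255.  254.5 253. ]
ribs
side 82 mean [ 367.9 -189.7   47.6] rect [ 367.5 -189.1] [55. 19.] -0.377 pca -0.459 [253. 249.   0.]
side 79 mean [ 453.9 -300.3   49.1] rect [ 454.8 -298.7] [57. 17.] -1.361 pca -1.425 [61. 56. 55.]
side 80 mean [ 538.8 -355.4   48.4] rect [ 539.8 -353.7] [59. 17.] 1.409 pca 1.456 [61.5 56.  56. ]
bodies
side 294 mean [ 451.5 -305.9   32.3] rect [ 454.8 -300. ] [83. 46.] -1.344 pca -1.26 [229.5 213.5 187.5]
side 293 mean [ 534.  -359.2   31.5] rect [ 539.4 -354.3] [81. 47.] 1.49 pca -1.524 [231. 214. 190.]
{'t': np.float64(29.733), 'tcp_pos': array([0.665, 0.131, 0.17 ]), 'orientation': array([ 0.   ,  1.   , -0.031, -0.001]), 'ft_force': array([-0.236,  0.793, -0.365]), 'finger_gap': np.float64(0.386), 'grasp_force': np.float64(0.0)}
rot [1.00e-03 1.00e-03 1.36e+00] rows 12 each [1.000e-04 1.000e-04 1.133e-01]
slide mm [394.7 271.6   9.6] xy rows [10.  7.  1.] j [-0.56  0.92  0.61  1.48 -0.61  0.94 -1.4 ]
```

Cartridge A is flush in bay 4 (body top about 51 mm, 42 N at the hard stop). Next is B at (0.4545, -0.299).

Emit:
drive_tool --slide '[[0,0,0],[0,0,0],[0,0,0],[0,0,0],[0,0,0],[0,0,0],[0,0,0],[0,0,0],[0,0,0],[0,0,0]]' --rotation '[[0,0,0.112],[0,0,0.112],[0,0,0.112],[0,0,0.112],[0,0,0.112],[0,0,0.112],[0,0,0.112],[0,0,0.112],[0,0,0.112],[0,0,0.112]]' --claw '[0.034,0.034,0.034,0.034,0.034,0.034,0.034,0.034,0.05,0.05]'

```text
t: 30.57
tcp_pos: [0.6651, 0.1313, 0.1696]
orientation: [0.0, 0.829, -0.56, -0.0]
ft_force: [0.3, -0.4, 0.4]
finger_gap: 0.516
grasp_force: 0.0
```

Emit:
drive_tool --slide '[[0,0,0],[0,0,0],[0,0,0],[0.0304,0.0209,0],[0.0304,0.0209,0],[0.0304,0.0209,0],[0.0304,0.0209,0],[0.0304,0.0209,0],[0.0304,0.0209,0],[0.0304,0.0209,0]]' --rotation '[[0,0,0.112],[0,0,0.111],[0,0,0],[0,0,0],[0,0,0],[0,0,0],[0,0,0],[0,0,0],[0,0,0],[0,0,0]]' --claw '[0.05,0.05,0.05,0.05,0.05,0.05,0.05,0.05,0.05,0.05]'

```text
t: 31.4
tcp_pos: [0.5552, -0.1038, 0.1704]
orientation: [-0.0, 0.764, -0.645, 0.0]
ft_force: [-0.1, -0.7, -0.5]
finger_gap: 0.566
grasp_force: 0.0
```

Emit:
drive_tool --slide '[[0.0304,0.0209,0],[0.0304,0.0209,0],[0.0304,0.0209,0],[0.0304,0.0209,0],[0.0304,0.0209,0],[0.0304,0.0209,0],[0,0,0.02],[0,0,0],[0,0,0],[0,0,0]]' --rotation '[[0,0,0],[0,0,0],[0,0,0],[0,0,0],[0,0,0],[0,0,0],[0,0,0],[0,0,0],[0,0,0],[0,0,0]]' --claw '[0.05,0.05,0.05,0.05,0.05,0.05,0.05,0.05,0.05,0.05]'

```text
t: 32.23
tcp_pos: [0.4635, -0.3019, 0.1507]
orientation: [-0.001, 0.764, -0.645, 0.0]
ft_force: [0.4, -0.1, 0.9]
finger_gap: 0.571
grasp_force: 0.0
```

```bash
python3 plan.py .4545 -.299 .028 3.307;  python3 - <<'E'
from h import *
from m2 import objs
im,d=camera("side");objs("side",im,d,(.34,-.46),(.58,-.05),.042,.06,20)
W=cloud("top",camera("top")[1]);m=(W[...,2]>.030)&(W[...,2]<.0435)&(W[...,1]>-.1)&(W[...,1]<.11)&(W[...,0]>.6)&(W[...,0]<.72)
k,l,s,_=cv2.connectedComponentsWithStats(m.astype(np.uint8))
for i in range(1,k):
    if s[i,4]>40: P=W[l==i];print(s[i,4],P.mean(0).round(4),yaw(P[:,:2]*1000))
E
```

```text
{'t': np.float64(32.233), 'tcp_pos': array([ 0.463, -0.302,  0.151]), 'orientation': array([-0.001,  0.764, -0.645,  0.   ]), 'ft_force': array([ 0.355, -0.07 ,  0.882]), 'finger_gap': np.float64(0.571), 'grasp_force': np.float64(0.0)}
rot [-0.002  0.001  0.003] rows 1 each [-0.0016  0.0011  0.003 ]
slide mm [ -4.4   8.4 122.7] xy rows [1. 1. 4.] j [ 0.06  0.88  0.8   1.9  -0.9   0.78 -1.59]
side 80 mean [ 367.  -189.3   47.8] rect [ 367.6 -189. ] [54. 19.] -0.422 pca -0.418 [254. 251.   0.]
side 75 mean [ 454.5 -299.6   49.3] rect [ 456.3 -297.9] [59. 18.] -1.394 pca -1.398 [66. 59. 58.]
side 82 mean [ 538.6 -354.9   48.3] rect [ 541.  -354.2] [57. 20.] 1.442 pca 1.481 [66.5 60.  59. ]
302 [0.663  0.0704 0.0381] (array([662.38476562,  70.87877655]), array([85.54776764, 48.09922791]), np.float64(-0.06420961283013771))
295 [0.6586 0.0084 0.038 ] (array([659.10546875,   7.50256157]), array([83.41880798, 50.01956558]), np.float64(-0.034119620937768325))
299 [ 0.6546 -0.054   0.0379] (array([655.08380127, -55.1113739 ]), array([85.01153564, 46.71754074]), np.float64(-0.022233932992744343))
```

Emit:
drive_tool --slide '[[-0.004,0.0085,0.03],[0,0,0.03],[0,0,0.03],[0,0,0],[0,0,0],[0,0,0]]' --rotation '[[0,0,0],[0,0,0],[0,0,0],[0,0,0],[0,0,0],[0,0,0]]' --claw '[0.05,0.05,0.05,0.05,0.05,0.05]'

```text
t: 32.83
tcp_pos: [0.4547, -0.3016, 0.0625]
orientation: [-0.0, 0.763, -0.646, 0.002]
ft_force: [0.1, 0.3, -0.1]
finger_gap: 0.564
grasp_force: 0.0
```

```bash
python3 plan.py .4545 -.299 .028 3.307
```

```text
{'t': np.float64(32.833), 'tcp_pos': array([ 0.455, -0.302,  0.062]), 'orientation': array([-0.   ,  0.763, -0.646,  0.002]), 'ft_force': array([ 0.059,  0.281, -0.132]), 'finger_gap': np.float64(0.564), 'grasp_force': np.float64(0.0)}
rot [-0.003 -0.003  0.   ] rows 1 each [-0.0028 -0.0027  0.0001]
slide mm [-2.6 -0.2 34.5] xy rows [1. 1. 1.] j [ 0.2   0.94  0.53  1.96 -0.98  0.52 -1.54]
```

Emit:
drive_tool --slide '[[-0.0026,0,0.02],[0,0,0.015],[0,0,0],[0,0,0],[0,0,0],[0,0,0],[0,0,0],[0,0,0]]' --rotation '[[0,0,0],[0,0,0],[0,0,0],[0,0,0],[0,0,0],[0,0,0],[0,0,0],[0,0,0]]' --claw '[0.05,0.05,0.05,0.05,0,0,0,0]'

```text
t: 33.5
tcp_pos: [0.4541, -0.2984, 0.0267]
orientation: [-0.001, 0.763, -0.646, 0.001]
ft_force: [0.3, 0.8, -0.6]
finger_gap: 0.29
grasp_force: 0.0
```

Emit:
drive_tool --slide '[[0,0,0],[0,0,0],[0,0,-0.02],[0,0,-0.03],[0,0,-0.03],[0,0,-0.03],[0,0,-0.03],[0,0,0],[0,0,0]]' --rotation '[[0,0,0],[0,0,0],[0,0,0],[0,0,0],[0,0,0],[0,0,0],[0,0,0],[0,0,0],[0,0,0]]' --claw '[0,0,0,0,0,0,0,0,0]'

```text
t: 34.25
tcp_pos: [0.454, -0.2983, 0.1669]
orientation: [-0.001, 0.763, -0.646, 0.002]
ft_force: [-0.7, 0.7, -2.0]
finger_gap: 0.153
grasp_force: 30.0
```

```bash
python3 plan.py .662 .0695 .17 4.6506 1
```

```text
{'t': np.float64(34.25), 'tcp_pos': array([ 0.454, -0.298,  0.167]), 'orientation': array([-0.001,  0.763, -0.646,  0.002]), 'ft_force': array([-0.707,  0.747, -1.961]), 'finger_gap': np.float64(0.153), 'grasp_force': np.float64(30.0)}
rot [-0.002 -0.004 -1.344] rows 12 each [-0.0002 -0.0004 -0.112 ]
slide mm [ 184.9 -380.    -3.1] xy rows [ 5. 10.  1.] j [ 0.12  0.79  0.68  1.91 -0.76  0.71 -1.72]
```

Emit:
drive_tool --slide '[[0,0,0],[0,0,0],[0,0,0],[0,0,0],[0,0,0],[0,0,0],[0,0,0],[0,0,0],[0,0,0],[0,0,0]]' --rotation '[[0,0,-0.112],[0,0,-0.112],[0,0,-0.112],[0,0,-0.112],[0,0,-0.112],[0,0,-0.112],[0,0,-0.112],[0,0,-0.112],[0,0,-0.112],[0,0,-0.112]]' --claw '[0,0,0,0,0,0,0,0,0,0]'

```text
t: 35.08
tcp_pos: [0.4525, -0.297, 0.1641]
orientation: [-0.001, 0.99, -0.139, -0.001]
ft_force: [-0.4, -0.1, -1.6]
finger_gap: 0.155
grasp_force: 30.0
```

Emit:
drive_tool --slide '[[0,0,0],[0,0,0],[0,0,0],[0.0154,-0.0317,0],[0.0154,-0.0317,0],[0.0154,-0.0317,0],[0.0154,-0.0317,0],[0.0154,-0.0317,0],[0.0154,-0.0317,0],[0.0154,-0.0317,0]]' --rotation '[[0,0,-0.112],[0,0,-0.112],[0,0,0],[0,0,0],[0,0,0],[0,0,0],[0,0,0],[0,0,0],[0,0,0],[0,0,0]]' --claw '[0,0,0,0,0,0,0,0,0,0]'

```text
t: 35.92
tcp_pos: [0.5745, -0.081, 0.1648]
orientation: [-0.0, 0.999, -0.032, -0.0]
ft_force: [0.3, 0.2, -2.2]
finger_gap: 0.158
grasp_force: 30.0
```

Emit:
drive_tool --slide '[[0.0154,-0.0317,0],[0.0154,-0.0317,0],[0.0154,-0.0317,0],[0.0154,-0.0317,0],[0.0154,-0.0317,0],[0,0,0.03],[0,0,0.03],[0,0,0],[0,0,0],[0,0,0]]' --rotation '[[0,0,0],[0,0,0],[0,0,0],[0,0,0],[0,0,0],[0,0,0],[0,0,0],[0,0,0],[0,0,0],[0,0,0]]' --claw '[0,0,0,0,0,0,0,0,0,0]'

```text
t: 36.75
tcp_pos: [0.6618, 0.0692, 0.1069]
orientation: [0.0, 0.999, -0.032, 0.001]
ft_force: [0.2, 0.4, -1.8]
finger_gap: 0.155
grasp_force: 30.0
```

```bash
python3 plan.py .662 .0695 .082 4.6506 1
cat > g.py <<'E'
import sys
from h import *
# held/placed cartridge profile: body-top band around TCP in both views, coder frame x relative to bay centre
bx,by,zl,zh=map(float,sys.argv[1:5])
for n in("top","side"):
    im,d=camera(n);W=cloud(n,d);c,s=np.cos(-.0625),np.sin(-.0625)
    X=(W[...,0]-bx)*c+(W[...,1]-by)*s;Y=-(W[...,0]-bx)*s+(W[...,1]-by)*c;Z=W[...,2]
    m=(Z>zl)&(Z<zh)&(abs(X)<.055)&(abs(Y)<.026)&(im.min(-1)>120);P=np.c_[X[m],Y[m],Z[m]]*1000
    print(n,len(P),"x",np.percentile(P[:,0],[1,50,99]).round(1),"y",np.percentile(P[:,1],[1,99]).round(1))
    print([(a,np.median(q).round(1)) for a in range(-48,49,8) for q in[P[(P[:,0]>=a)&(P[:,0]<a+8),2]] if len(q)>2])
E
python3 g.py .662 .0695 .055 .1
```

```text
{'t': np.float64(36.75), 'tcp_pos': array([0.662, 0.069, 0.107]), 'orientation': array([ 0.   ,  0.999, -0.032,  0.001]), 'ft_force': array([ 0.171,  0.446, -1.83 ]), 'finger_gap': np.float64(0.155), 'grasp_force': np.float64(30.0)}
rot [ 0.    -0.002 -0.002] rows 1 each [ 0.0005 -0.0024 -0.0024]
slide mm [ 0.2 -0.3 24.9] xy rows [1. 1. 1.] j [-0.37  0.94  0.39  1.56 -0.47  0.74 -1.41]
top 5 x [-51.1 -41.7 -40.7] y [-22.4   6.9]
[(-48, np.float64(96.5))]
side 86 x [-40.2 -14.7  50.1] y [-25.  17.]
[(-48, np.float64(94.2)), (-40, np.float64(89.9)), (-32, np.float64(90.6)), (-24, np.float64(97.5)), (-16, np.float64(87.3)), (-8, np.float64(93.2)), (0, np.float64(89.1)), (8, np.float64(93.1)), (16, np.float64(89.5)), (24, np.float64(94.2)), (32, np.float64(95.4))]
```

```bash
python3 g.py .662 .0695 .097 .112
```

```text
top 40 x [-40.6 -32.5 -16.9] y [-20.3   5.4]
[(-40, np.float64(106.0)), (-32, np.float64(105.2))]
side 105 x [-40.6 -22.1  37.2] y [-25.1  24.3]
[(-48, np.float64(102.3)), (-40, np.float64(103.6)), (-32, np.float64(105.0)), (-24, np.float64(104.7)), (-16, np.float64(104.3)), (-8, np.float64(105.6)), (0, np.float64(102.6)), (8, np.float64(103.3)), (16, np.float64(105.4)), (24, np.float64(105.6)), (32, np.float64(103.6))]
```

Emit:
drive_tool --slide '[[0,0,0.01],[0,0,0.01],[0,0,0.008],[0,0,0.006],[0,0,0],[0,0,0]]' --rotation '[[0,0,-0.002],[0,0,0],[0,0,0],[0,0,0],[0,0,0],[0,0,0]]' --claw '[0,0,0,0,0,0]'

```text
t: 37.45
tcp_pos: [0.6611, 0.0702, 0.0715]
orientation: [0.0, 1.0, -0.03, 0.0]
ft_force: [0.9, -0.7, -1.7]
finger_gap: 0.156
grasp_force: 30.0
```

Emit:
drive_tool --slide '[[0,0,0.005],[0,0,0.004],[0,0,0.004],[0,0,0.003],[0,0,0.003],[0,0,0.003],[0,0,0.002],[0,0,0],[0,0,0]]' --rotation '[[0,0,0],[0,0,0],[0,0,0],[0,0,0],[0,0,0],[0,0,0],[0,0,0],[0,0,0],[0,0,0]]' --claw '[0,0,0,0,0,0,0,0,0]'

```text
t: 38.2
tcp_pos: [0.6623, 0.0701, 0.0521]
orientation: [-0.001, 1.0, -0.03, 0.002]
ft_force: [-6.2, 0.6, 21.2]
finger_gap: 0.157
grasp_force: 30.0
```

```bash
python3 g.py .662 .0695 .045 .075
```

```text
top 84 x [-54.5 -40.2 -18.6] y [-25.8   9.2]
[(-48, np.float64(49.4)), (-40, np.float64(51.3)), (-32, np.float64(51.9)), (-24, np.float64(50.6))]
side 115 x [-53.4 -26.5  47.9] y [-25.3  25.8]
[(-48, np.float64(49.3)), (-40, np.float64(50.3)), (-32, np.float64(53.4)), (-24, np.float64(48.7)), (-16, np.float64(52.1)), (-8, np.float64(51.9)), (0, np.float64(50.9)), (40, np.float64(48.3))]
```

Emit:
drive_tool --slide '[[0,0,0.003],[0,0,0.002],[0,0,0],[0,0,-0.005],[0,0,0],[0,0,-0.002],[0,0,0],[0,0,-0.01],[0,0,-0.03],[0,0,-0.04]]' --rotation '[[0,0,0],[0,0,0],[0,0,0],[0,0,0],[0,0,0],[0,0,0],[0,0,0],[0,0,0],[0,0,0],[0,0,0]]' --claw '[0,0,0,0,0.034,0.034,0.034,0.034,0.034,0.034]'

```text
t: 39.13
tcp_pos: [0.6585, 0.0703, 0.1277]
orientation: [0.0, 1.0, -0.03, -0.003]
ft_force: [0.7, -0.3, 0.7]
finger_gap: 0.383
grasp_force: 0.0
```

Emit:
drive_tool --slide '[[0,0,-0.03],[0,0,0],[0,0,0]]' --rotation '[[0,0,0],[0,0,0],[0,0,0]]' --claw '[0.034,0.034,0.034]'

```text
t: 39.38
tcp_pos: [0.6624, 0.0701, 0.1622]
orientation: [-0.0, 1.0, -0.03, 0.003]
ft_force: [0.5, -0.1, -0.8]
finger_gap: 0.388
grasp_force: 0.0
```

```bash
python3 g.py .662 .0695 .045 .085
python3 - <<'E'
from h import *
from m2 import objs
for n in("top","side"):
    im,d=camera(n);print("ribs");objs(n,im,d,(.34,-.46),(.58,-.05),.042,.06,20)
    print("bayribs");objs(n,im,d,(.6,-.08),(.72,.16),.066,.1,15)
E
python3 plan.py .539 -.353 .16 3.047
```

```text
top 131 x [-54.9 -33.4   5.1] y [-25.7  13.7]
[(-48, np.float64(49.2)), (-40, np.float64(50.5)), (-32, np.float64(52.2)), (-24, np.float64(51.6)), (-16, np.float64(52.2)), (-8, np.float64(52.2)), (0, np.float64(48.2))]
side 192 x [-54.6 -15.3  53.8] y [-25.4  24.1]
[(-48, np.float64(49.3)), (-40, np.float64(50.1)), (-32, np.float64(52.9)), (-24, np.float64(49.2)), (-16, np.float64(52.7)), (-8, np.float64(49.2)), (0, np.float64(52.6)), (8, np.float64(52.3)), (16, np.float64(50.8)), (24, np.float64(49.3)), (32, np.float64(49.0)), (40, np.float64(49.7)), (48, np.float64(51.0))]
ribs
top 68 mean [ 538.3 -351.2   49.7] rect [ 538.7 -351.7] [56. 14.] 1.453 pca 1.486 [122.5 120.  114.5]
top 68 mean [ 367.1 -185.8   49.9] rect [ 367.  -186.2] [54. 15.] -0.397 pca -0.437 [255. 255. 139.]
bayribs
top 33 mean [646.   70.8  76. ] rect [647.4  71.4] [31. 11.] -0.016 pca -0.16 [124. 120. 118.]
ribs
side 77 mean [ 366.5 -190.    49.3] rect [ 367.8 -188.3] [55. 19.] -0.433 pca -0.413 [254. 250.   0.]
side 79 mean [ 538.3 -354.1   49.1] rect [ 539.1 -354.1] [58. 17.] 1.447 pca 1.462 [63. 57. 57.]
bayribs
side 56 mean [669.1 130.4  73.5] rect [671. 131.] [58. 22.] 0.039 pca -0.046 [85. 86. 93.]
side 59 mean [658.6  68.3  73.5] rect [660.1  69.5] [58. 22.] -0.076 pca -0.076 [85. 82. 83.]
{'t': np.float64(39.583), 'tcp_pos': array([0.66 , 0.07 , 0.159]), 'orientation': array([ 0.   ,  1.   , -0.03 , -0.001]), 'ft_force': array([-0.682,  0.482, -0.846]), 'finger_gap': np.float64(0.38), 'grasp_force': np.float64(0.0)}
rot [-1.000e-03  1.000e-03 -1.536e+00] rows 13 each [-1.000e-04  1.000e-04 -1.181e-01]
slide mm [-432.9  -80.5   -1.5] xy rows [11.  3.  1.] j [-0.39  0.88  0.42  1.53 -0.44  0.84 -1.43]
```

B is flush in bay 3. Last is cartridge C at (0.539, -0.353).

Emit:
drive_tool --slide '[[0,0,0],[0,0,0],[0,0,0],[0,0,0],[0,0,0],[0,0,0],[0,0,0],[0,0,0],[0,0,0],[0,0,0]]' --rotation '[[0,0,-0.118],[0,0,-0.118],[0,0,-0.118],[0,0,-0.118],[0,0,-0.118],[0,0,-0.118],[0,0,-0.118],[0,0,-0.118],[0,0,-0.118],[0,0,-0.118]]' --claw '[0.034,0.034,0.034,0.034,0.034,0.034,0.034,0.034,0.034,0.034]'

```text
t: 40.42
tcp_pos: [0.6604, 0.0701, 0.1587]
orientation: [-0.0, 0.846, 0.534, -0.0]
ft_force: [-0.3, -0.3, -0.7]
finger_gap: 0.385
grasp_force: 0.0
```

Emit:
drive_tool --slide '[[0,0,0],[0,0,0],[0,0,0],[0,0,0],[-0.0333,-0.0062,0],[-0.0333,-0.0062,0],[-0.0333,-0.0062,0],[-0.0333,-0.0062,0],[-0.0333,-0.0062,0],[-0.0333,-0.0062,0]]' --rotation '[[0,0,-0.118],[0,0,-0.118],[0,0,-0.118],[0,0,0],[0,0,0],[0,0,0],[0,0,0],[0,0,0],[0,0,0],[0,0,0]]' --claw '[0.05,0.05,0.05,0.05,0.05,0.05,0.05,0.05,0.05,0.05]'

```text
t: 41.25
tcp_pos: [0.6039, -0.1264, 0.1593]
orientation: [-0.0, 0.742, 0.671, 0.0]
ft_force: [0.7, 0.2, -0.8]
finger_gap: 0.571
grasp_force: 0.0
```

Emit:
drive_tool --slide '[[-0.0333,-0.0062,0],[-0.0333,-0.0062,0],[-0.0333,-0.0062,0],[-0.0333,-0.0062,0],[-0.0333,-0.0062,0],[-0.0333,-0.0062,0],[-0.0333,-0.0062,0],[0,0,0],[0,0,0],[0,0,0]]' --rotation '[[0,0,0],[0,0,0],[0,0,0],[0,0,0],[0,0,0],[0,0,0],[0,0,0],[0,0,0],[0,0,0],[0,0,0]]' --claw '[0.05,0.05,0.05,0.05,0.05,0.05,0.05,0.05,0.05,0.05]'

```text
t: 42.08
tcp_pos: [0.5393, -0.352, 0.1593]
orientation: [-0.0, 0.741, 0.671, 0.001]
ft_force: [0.9, 1.0, -0.6]
finger_gap: 0.568
grasp_force: 0.0
```

```bash
python3 plan.py .539 -.353 .0265 3.04;  python3 - <<'E'
from h import *
from m2 import objs
im,d=camera("side");objs("side",im,d,(.34,-.46),(.58,-.05),.042,.06,20)
im,d=camera("top");objs("top",im,d,(.6,-.08),(.72,.16),.066,.1,15)
E
```

```text
{'t': np.float64(42.083), 'tcp_pos': array([ 0.539, -0.352,  0.159]), 'orientation': array([-0.   ,  0.741,  0.671,  0.001]), 'ft_force': array([ 0.865,  1.043, -0.563]), 'finger_gap': np.float64(0.568), 'grasp_force': np.float64(0.0)}
rot [ 0.001 -0.002  0.003] rows 1 each [ 0.001  -0.0019  0.0031]
slide mm [ -1.1  -0.2 132.8] xy rows [1. 1. 4.] j [ 0.56  0.81 -0.09  1.58  0.09  0.76  0.33]
side 72 mean [ 366.9 -188.9   48.5] rect [ 367.4 -189.7] [56. 20.] -0.43 pca -0.419 [255. 253.   0.]
side 77 mean [ 538.7 -355.1   48.9] rect [ 538.4 -354.7] [57. 19.] 1.473 pca 1.465 [69. 62. 61.]
top 67 mean [664.9 134.   76.3] rect [667.7 134.6] [57. 14.] -0.054 pca -0.036 [122. 117. 113.]
top 68 mean [659.   71.2  76.4] rect [659.5  71.2] [56. 11.] -0.024 pca -0.019 [133.5 132.  125.5]
```

Emit:
drive_tool --slide '[[-0.001,0,0.03],[0,0,0.03],[0,0,0.03],[0,0,0.01],[0,0,0],[0,0,0],[0,0,0]]' --rotation '[[0,0,0],[0,0,0],[0,0,0],[0,0,0],[0,0,0],[0,0,0],[0,0,0]]' --claw '[0.05,0.05,0.05,0.05,0.05,0.05,0.05]'

```text
t: 42.77
tcp_pos: [0.5411, -0.3541, 0.0619]
orientation: [0.002, 0.74, 0.672, 0.001]
ft_force: [0.3, -0.3, -0.7]
finger_gap: 0.567
grasp_force: 0.0
```

```bash
python3 plan.py .539 -.353 .0265 3.04
```

```text
{'t': np.float64(42.767), 'tcp_pos': array([ 0.541, -0.354,  0.062]), 'orientation': array([0.002, 0.74 , 0.672, 0.001]), 'ft_force': array([ 0.305, -0.328, -0.704]), 'finger_gap': np.float64(0.567), 'grasp_force': np.float64(0.0)}
rot [0.005 0.001 0.006] rows 1 each [0.0049 0.0009 0.0056]
slide mm [ 0.9 -2.2 35.4] xy rows [1. 1. 1.] j [ 0.55  0.94 -0.08  1.62  0.11  0.58  0.31]
```

Emit:
drive_tool --slide '[[0.001,-0.002,0.02],[0,0,0.015],[0,0,0],[0,0,0],[0,0,0],[0,0,0],[0,0,0],[0,0,0]]' --rotation '[[0,0,0.004],[0,0,0],[0,0,0],[0,0,0],[0,0,0],[0,0,0],[0,0,0],[0,0,0]]' --claw '[0.05,0.05,0.05,0.05,0,0,0,0]'

```text
t: 43.43
tcp_pos: [0.538, -0.353, 0.0258]
orientation: [0.001, 0.742, 0.671, 0.001]
ft_force: [0.2, 0.3, -0.4]
finger_gap: 0.29
grasp_force: 0.0
```

Emit:
drive_tool --slide '[[0,0,0],[0,0,0],[0,0,-0.02],[0,0,-0.03],[0,0,-0.03],[0,0,-0.03],[0,0,-0.03],[0,0,0],[0,0,0]]' --rotation '[[0,0,0],[0,0,0],[0,0,0],[0,0,0],[0,0,0],[0,0,0],[0,0,0],[0,0,0],[0,0,0]]' --claw '[0,0,0,0,0,0,0,0,0]'

```text
t: 44.18
tcp_pos: [0.5382, -0.3533, 0.1668]
orientation: [0.002, 0.742, 0.671, 0.001]
ft_force: [1.0, -1.3, -2.2]
finger_gap: 0.157
grasp_force: 30.0
```

```bash
python3 plan.py .6585 .0075 .17 1.509
```

```text
{'t': np.float64(44.183), 'tcp_pos': array([ 0.538, -0.353,  0.167]), 'orientation': array([0.002, 0.742, 0.671, 0.001]), 'ft_force': array([ 1.016, -1.301, -2.224]), 'finger_gap': np.float64(0.157), 'grasp_force': np.float64(30.0)}
rot [ 0.005 -0.003  1.532] rows 13 each [ 0.0004 -0.0002  0.1178]
slide mm [  97.8 -367.5   -3.2] xy rows [ 3. 10.  1.] j [ 0.56  0.79 -0.09  1.58  0.09  0.77  0.33]
```

Emit:
drive_tool --slide '[[0,0,0],[0,0,0],[0,0,0],[0,0,0],[0,0,0],[0,0,0],[0,0,0],[0,0,0],[0,0,0],[0,0,0]]' --rotation '[[0,0,0.118],[0,0,0.118],[0,0,0.118],[0,0,0.118],[0,0,0.118],[0,0,0.118],[0,0,0.118],[0,0,0.118],[0,0,0.118],[0,0,0.118]]' --claw '[0,0,0,0,0,0,0,0,0,0]'

```text
t: 45.02
tcp_pos: [0.5361, -0.3519, 0.1629]
orientation: [-0.001, 0.99, 0.142, -0.001]
ft_force: [0.8, -0.4, -1.6]
finger_gap: 0.151
grasp_force: 30.0
```

Emit:
drive_tool --slide '[[0,0,0],[0,0,0],[0,0,0],[0,0,0],[0.0089,-0.0334,0],[0.0089,-0.0334,0],[0.0089,-0.0334,0],[0.0089,-0.0334,0],[0.0089,-0.0334,0],[0.0089,-0.0334,0]]' --rotation '[[0,0,0.118],[0,0,0.118],[0,0,0.116],[0,0,0],[0,0,0],[0,0,0],[0,0,0],[0,0,0],[0,0,0],[0,0,0]]' --claw '[0,0,0,0,0,0,0,0,0,0]'

```text
t: 45.85
tcp_pos: [0.6024, -0.1541, 0.1639]
orientation: [-0.0, 1.0, -0.029, -0.0]
ft_force: [0.4, -0.1, -0.5]
finger_gap: 0.16
grasp_force: 30.0
```

Emit:
drive_tool --slide '[[0.0089,-0.0334,0],[0.0089,-0.0334,0],[0.0089,-0.0334,0],[0.0089,-0.0334,0],[0.0089,-0.0334,0],[0,0,0.03],[0,0,0.03],[0,0,0],[0,0,0],[0,0,0]]' --rotation '[[0,0,0],[0,0,0],[0,0,0],[0,0,0],[0,0,0],[0,0,0],[0,0,0],[0,0,0],[0,0,0],[0,0,0]]' --claw '[0,0,0,0,0,0,0,0,0,0]'

```text
t: 46.68
tcp_pos: [0.6582, 0.0067, 0.106]
orientation: [0.0, 1.0, -0.031, 0.001]
ft_force: [0.1, 0.1, -0.5]
finger_gap: 0.154
grasp_force: 30.0
```

```bash
python3 plan.py .6585 .0075 .08 1.509; python3 g.py .6585 .0075 .097 .112
```

```text
{'t': np.float64(46.683), 'tcp_pos': array([0.658, 0.007, 0.106]), 'orientation': array([ 0.   ,  1.   , -0.031,  0.001]), 'ft_force': array([ 0.064,  0.068, -0.484]), 'finger_gap': np.float64(0.154), 'grasp_force': np.float64(30.0)}
rot [ 0.001 -0.003  0.   ] rows 1 each [ 0.0009 -0.0025  0.0001]
slide mm [ 0.2 -0.8 26. ] xy rows [1. 1. 1.] j [-0.28  0.93  0.38  1.58 -0.47  0.72 -1.31]
top 17 x [-42.9 -36.4 -25.8] y [-19.2  -9.5]
[(-48, np.float64(100.4)), (-40, np.float64(104.3)), (-32, np.float64(103.0))]
side 100 x [-42.6 -25.1  35.5] y [-25.6  21.2]
[(-48, np.float64(101.5)), (-40, np.float64(103.4)), (-32, np.float64(104.9)), (-24, np.float64(104.6)), (-16, np.float64(105.0)), (-8, np.float64(102.8)), (0, np.float64(104.2)), (8, np.float64(104.1)), (16, np.float64(99.9)), (32, np.float64(102.8))]
```

Emit:
drive_tool --slide '[[0.002,-0.0005,0.01],[0,0,0.01],[0,0,0.008],[0,0,0.006],[0,0,0],[0,0,0]]' --rotation '[[0,0,0],[0,0,0],[0,0,0],[0,0,0],[0,0,0],[0,0,0]]' --claw '[0,0,0,0,0,0]'

```text
t: 47.28
tcp_pos: [0.6596, 0.0083, 0.0707]
orientation: [0.0, 1.0, -0.031, 0.0]
ft_force: [0.2, -0.1, -0.8]
finger_gap: 0.154
grasp_force: 30.0
```

Emit:
drive_tool --slide '[[0,0,0.005],[0,0,0.004],[0,0,0.004],[0,0,0.003],[0,0,0.003],[0,0,0.003],[0,0,0.003],[0,0,0.003],[0,0,0],[0,0,0]]' --rotation '[[0,0,0],[0,0,0],[0,0,0],[0,0,0],[0,0,0],[0,0,0],[0,0,0],[0,0,0],[0,0,0],[0,0,0]]' --claw '[0,0,0,0,0,0,0,0,0,0]'

```text
t: 48.12
tcp_pos: [0.6616, 0.0081, 0.0502]
orientation: [-0.001, 1.0, -0.031, 0.003]
ft_force: [-11.5, 1.7, 41.6]
finger_gap: 0.154
grasp_force: 35.3
```

```bash
python3 g.py .6585 .0075 .045 .075
```

```text
top 36 x [-52.8 -44.9 -21.1] y [-25.1  -3.6]
[(-48, np.float64(50.4)), (-40, np.float64(51.8)), (-32, np.float64(52.2)), (-24, np.float64(49.3))]
side 128 x [-54.1 -26.9  28.3] y [-25.6  24.7]
[(-48, np.float64(48.1)), (-40, np.float64(48.8)), (-32, np.float64(49.4)), (-24, np.float64(51.1)), (-16, np.float64(51.2)), (-8, np.float64(52.5)), (0, np.float64(46.3)), (8, np.float64(46.4))]
```

Emit:
drive_tool --slide '[[0,0,-0.005],[0,0,0],[0,0,-0.003],[0,0,0],[0,0,-0.01],[0,0,-0.03],[0,0,-0.04],[0,0,-0.03],[0,0,0],[0,0,0]]' --rotation '[[0,0,0],[0,0,0],[0,0,0],[0,0,0],[0,0,0],[0,0,0],[0,0,0],[0,0,0],[0,0,0],[0,0,0]]' --claw '[0,0.034,0.034,0.034,0.034,0.034,0.034,0.034,0.034,0.034]'

```text
t: 49.05
tcp_pos: [0.661, 0.0081, 0.1633]
orientation: [0.0, 1.0, -0.031, 0.003]
ft_force: [-0.6, 0.0, -0.5]
finger_gap: 0.386
grasp_force: 0.0
```

Emit:
drive_tool --slide '[[0,0,0],[0,0,0],[0,0,0],[0,0,0],[0,0,0],[0,0,0],[0,0,0],[0,0,0],[0,0,0],[0,0,0]]' --rotation '[[0,0,-0.12],[0,0,-0.12],[0,0,-0.12],[0,0,-0.12],[0,0,-0.12],[0,0,-0.12],[0,0,-0.12],[0,0,-0.12],[0,0,-0.12],[0,0,-0.12]]' --claw '[0.034,0.034,0.034,0.034,0.034,0.034,0.034,0.034,0.034,0.034]'

```text
t: 49.88
tcp_pos: [0.6584, 0.0085, 0.1593]
orientation: [-0.001, 0.841, 0.542, -0.001]
ft_force: [-0.6, 0.2, 0.8]
finger_gap: 0.387
grasp_force: 0.0
```

```bash
python3 plan.py .648 -.1335 .14 2.97;  python3 - <<'E'
from h import *
from m2 import objs
for n in("top","side"):
    im,d=camera(n);print("knob");objs(n,im,d,(.58,-.19),(.71,-.09),.085,.11,15);print("ribs");objs(n,im,d,(.6,-.08),(.72,.16),.066,.09,15)
E
```

```text
{'t': np.float64(49.883), 'tcp_pos': array([0.658, 0.009, 0.159]), 'orientation': array([-0.001,  0.841,  0.542, -0.001]), 'ft_force': array([-0.607,  0.158,  0.753]), 'finger_gap': np.float64(0.387), 'grasp_force': np.float64(0.0)}
rot [-0.002  0.    -0.255] rows 3 each [-0.0007  0.0001 -0.0849]
slide mm [-141.7   14.    19.3] xy rows [4. 1. 1.] j [-0.13  0.83  0.08  1.53 -0.09  0.79 -0.43]
knob
top 73 mean [ 646.9 -133.2   93.5] rect [ 647.  -132.9] [56. 15.] 1.419 pca 1.42 [108. 105. 104.]
ribs
top 67 mean [665.7 134.   76.1] rect [667.3 133.9] [55. 14.] -0.109 pca -0.053 [129. 124. 123.]
knob
side 58 mean [ 646.8 -137.9   92.8] rect [ 647.7 -137.4] [59. 17.] 1.442 pca 1.41 [79.5 76.  78. ]
ribs
side 57 mean [667.9 130.3  73.4] rect [669.  127.8] [60. 26.] -0.04 pca -0.041 [86. 87. 94.]
side 57 mean [659.   69.   73.2] rect [659.9  69. ] [58. 21.] -0.122 pca -0.041 [86. 84. 84.]
side 65 mean [656.7   6.1  73.7] rect [660.    8.5] [58. 21.] 0.029 pca -0.04 [85. 83. 88.]
```

All three ribs stand at the same pressed height. Now the knob at (0.647, -0.135), bar at 1.42 rad.

Emit:
drive_tool --slide '[[0,0,0],[0,0,0],[0,0,0],[-0.0355,0.003,0],[-0.0355,0.003,0],[-0.0355,0.003,0],[-0.0355,0.003,0],[0,0,0.02],[0,0,0],[0,0,0]]' --rotation '[[0,0,-0.091],[0,0,-0.091],[0,0,-0.091],[0,0,0],[0,0,0],[0,0,0],[0,0,0],[0,0,0],[0,0,0],[0,0,0]]' --claw '[0.05,0.05,0.05,0.05,0.05,0.05,0.05,0.05,0.05,0.05]'

```text
t: 50.82
tcp_pos: [0.6477, -0.133, 0.1395]
orientation: [-0.001, 0.762, 0.648, -0.0]
ft_force: [0.3, 0.9, -0.0]
finger_gap: 0.569
grasp_force: 0.0
```

```bash
python3 plan.py .647 -.135 .07 2.989
```

```text
{'t': np.float64(50.817), 'tcp_pos': array([ 0.648, -0.133,  0.14 ]), 'orientation': array([-0.001,  0.762,  0.648, -0.   ]), 'ft_force': array([ 0.306,  0.868, -0.015]), 'finger_gap': np.float64(0.569), 'grasp_force': np.float64(0.0)}
rot [-0.002 -0.001 -0.009] rows 1 each [-0.0024 -0.0014 -0.0094]
slide mm [-2.1 -0.4 69.5] xy rows [1. 1. 2.] j [ 0.14  0.85 -0.02  1.53  0.02  0.76 -0.04]
```

Emit:
drive_tool --slide '[[-0.002,0,0.025],[0,0,0.025],[0,0,0.019],[0,0,0],[0,0,0],[0,0,0],[0,0,0],[0,0,0],[0,0,0]]' --rotation '[[0,0,-0.009],[0,0,0],[0,0,0],[0,0,0],[0,0,0],[0,0,0],[0,0,0],[0,0,0],[0,0,0]]' --claw '[0.05,0.05,0.05,0.05,0,0,0,0,0]'

```text
t: 51.57
tcp_pos: [0.6497, -0.1358, 0.0736]
orientation: [0.001, 0.758, 0.652, 0.001]
ft_force: [-0.3, 0.4, -0.3]
finger_gap: 0.214
grasp_force: 0.0
```

Emit:
drive_tool --slide '[[0,0,0],[0,0,0],[0,0,0],[0,0,0],[0,0,0],[0,0,0],[0,0,0],[0,0,0],[0,0,0],[0,0,0]]' --rotation '[[0,0,0],[0,0,-0.11],[0,0,-0.11],[0,0,-0.11],[0,0,-0.11],[0,0,-0.11],[0,0,-0.11],[0,0,-0.11],[0,0,-0.11],[0,0,-0.11]]' --claw '[0,0,0,0,0,0,0,0,0,0]'

```text
t: 52.4
tcp_pos: [0.6505, -0.1357, 0.0734]
orientation: [0.003, 0.355, 0.935, 0.001]
ft_force: [2.0, 1.0, 0.7]
finger_gap: 0.154
grasp_force: 30.0
```

```bash
python3 plan.py .647 -.135 .07 1.509; python3 -c "
from h import *
print(get_obs()['torque'])"
```

```text
{'t': np.float64(52.4), 'tcp_pos': array([ 0.651, -0.136,  0.073]), 'orientation': array([0.003, 0.355, 0.935, 0.001]), 'ft_force': array([1.951, 1.048, 0.683]), 'finger_gap': np.float64(0.154), 'grasp_force': np.float64(29.999)}
rot [ 0.002  0.005 -0.665] rows 6 each [ 0.0004  0.0009 -0.1108]
slide mm [3.6 0.5 3.4] xy rows [1. 1. 1.] j [ 0.28  0.95 -0.28  1.55  0.36  0.68  0.67]
[ 0.09708103 -0.26292056 -0.08291801]
```

Emit:
drive_tool --slide '[[0,0,0],[0,0,0],[0,0,0],[0,0,0],[0,0,0],[0,0,0],[0,0,0],[0,0,0],[0,0,0]]' --rotation '[[0,0,-0.11],[0,0,-0.11],[0,0,-0.11],[0,0,-0.11],[0,0,-0.11],[0,0,-0.08],[0,0,-0.05],[0,0,0],[0,0,0]]' --claw '[0,0,0,0,0,0,0,0,0]'

```text
t: 53.15
tcp_pos: [0.6507, -0.1353, 0.0734]
orientation: [0.003, 0.027, 1.0, 0.001]
ft_force: [2.7, 1.1, 3.3]
finger_gap: 0.155
grasp_force: 30.0
```

```bash
python3 plan.py .647 -.135 .07 1.509; python3 -c "
from h import *
print(get_obs()['torque'])"
```

```text
{'t': np.float64(53.15), 'tcp_pos': array([ 0.651, -0.135,  0.073]), 'orientation': array([0.003, 0.027, 1.   , 0.001]), 'ft_force': array([2.73 , 1.135, 3.293]), 'finger_gap': np.float64(0.155), 'grasp_force': np.float64(30.0)}
rot [0.001 0.006 0.008] rows 1 each [0.0012 0.0057 0.0084]
slide mm [3.7 0.1 3.4] xy rows [1. 1. 1.] j [ 0.37  0.98 -0.45  1.55  0.57  0.74  1.19]
[ 0.33899393 -0.50554812 -0.22336482]
```

Emit:
drive_tool --slide '[[0,0,0],[0,0,0],[0,0,0],[0,0,0]]' --rotation '[[0,0,-0.05],[0,0,-0.03],[0,0,0],[0,0,0]]' --claw '[0,0,0,0]'

```text
t: 53.48
tcp_pos: [0.6505, -0.1353, 0.0733]
orientation: [0.003, -0.013, 1.0, 0.0]
ft_force: [3.8, 2.1, 5.6]
finger_gap: 0.165
grasp_force: 31.0
```

```bash
python3 plan.py .647 -.135 .07 1.509; python3 -c "
from h import *
print(get_obs()['torque'])"
```

```text
{'t': np.float64(53.483), 'tcp_pos': array([ 0.651, -0.135,  0.073]), 'orientation': array([ 0.003, -0.013,  1.   ,  0.   ]), 'ft_force': array([3.818, 2.086, 5.606]), 'finger_gap': np.float64(0.165), 'grasp_force': np.float64(30.997)}
rot [0.001 0.005 0.089] rows 1 each [0.0007 0.0053 0.0886]
slide mm [3.5 0.1 3.3] xy rows [1. 1. 1.] j [ 0.38  0.98 -0.47  1.55  0.59  0.75  1.25]
[ 0.42587437 -0.91122226 -0.56367393]
```

At the stop (torque up to 0.56 N m, fingers twisting on the bar). I open, back off and look.

Emit:
drive_tool --slide '[[0,0,0],[0,0,0],[0,0,0],[0,0,-0.02],[0,0,-0.04],[0,0,-0.04],[0,0,-0.04],[0.035,0,0],[0.035,0,0],[0.035,0,0]]' --rotation '[[0,0,0],[0,0,0],[0,0,0],[0,0,0],[0,0,0],[0,0,0],[0,0,0],[0,0,0],[0,0,0],[0,0,0]]' --claw '[0.05,0.05,0.05,0.05,0.05,0.05,0.05,0.05,0.05,0.05]'

```text
t: 54.32
tcp_pos: [0.5415, -0.1393, 0.2121]
orientation: [0.0, -0.014, 1.0, -0.001]
ft_force: [-0.6, -0.8, -0.0]
finger_gap: 0.563
grasp_force: 0.0
```

Emit:
drive_tool --slide '[[0.035,0,0],[0.035,0,0],[0.035,0,0],[0,0,0],[0,0,0]]' --rotation '[[0,0,0],[0,0,0],[0,0,0],[0,0,0],[0,0,0]]' --claw '[0.05,0.05,0.05,0.05,0.05]'

```text
t: 54.73
tcp_pos: [0.4354, -0.1427, 0.2115]
orientation: [-0.001, -0.014, 1.0, -0.001]
ft_force: [1.1, 0.1, 0.3]
finger_gap: 0.564
grasp_force: 0.0
```

Run:
```python
from h import *
from m2 import objs
rpt(get_obs())
for n in("top","side"):
    im,d=camera(n);print("knob");objs(n,im,d,(.58,-.19),(.71,-.09),.085,.11,15);print("ribs");objs(n,im,d,(.6,-.08),(.72,.16),.066,.09,15)
    print("tray");objs(n,im,d,(.39,.335),(.64,.475),.025,.037,60)
    if n=="top": cv2.imwrite("pics/end_top.png",cv2.resize(im[90:270,100:460,::-1],(800,400),interpolation=cv2.INTER_CUBIC))
    else: cv2.imwrite("pics/end_side.png",cv2.resize(im[150:240,235:355,::-1],(780,585),interpolation=cv2.INTER_CUBIC))
```

```text
{'t': np.float64(54.733), 'tcp_pos': array([ 0.435, -0.143,  0.211]), 'orientation': array([-0.001, -0.014,  1.   , -0.001]), 'ft_force': array([1.095, 0.113, 0.333]), 'finger_gap': np.float64(0.564), 'grasp_force': np.float64(0.0)}
knob
top 71 mean [ 646.2 -133.4   93.9] rect [ 647.7 -133.7] [56. 14.] -0.089 pca -0.075 [102.  99.  99.]
ribs
top 67 mean [665.7 134.   76.1] rect [668.3 135.2] [57. 14.] -0.012 pca -0.047 [121. 117. 115.]
top 68 mean [659.1  71.2  75.8] rect [659.8  71.2] [56. 11.] -0.017 pca -0.017 [138.  134.5 128.5]
top 64 mean [655.8   9.5  75.5] rect [656.2  10.4] [52. 14.] -0.036 pca -0.089 [138.  136.  134.5]
tray
top 404 mean [573.1 399.5  33. ] rect [572.8 399.1] [113.  54.] 1.542 pca 1.525 [252.  237.  188.5]
top 418 mean [450.8 407.6  33.1] rect [451.2 407.8] [112.  53.] 1.549 pca 1.527 [253. 243. 201.]
knob
side 67 mean [ 646.7 -137.2   91.8] rect [ 649.1 -135.2] [61. 23.] 0.1 pca -0.011 [119. 115. 114.]
ribs
side 38 mean [666.9  67.5  74.6] rect [669.   69.8] [48. 20.] 0.038 pca 0.104 [76.5 74.  76.5]
side 31 mean [672.6   5.2  74.8] rect [671.5   2.7] [31. 22.] -0.276 pca -0.116 [100.  98. 105.]
tray
side 222 mean [573.9 404.2  32.1] rect [574.3 408.7] [134.  62.] 1.458 pca 1.47 [252.  236.5 200. ]
side 241 mean [448.3 398.6  32.1] rect [451.6 402.1] [147.  70.] 1.362 pca 1.461 [251. 234. 194.]
```

View pics/end_top.png

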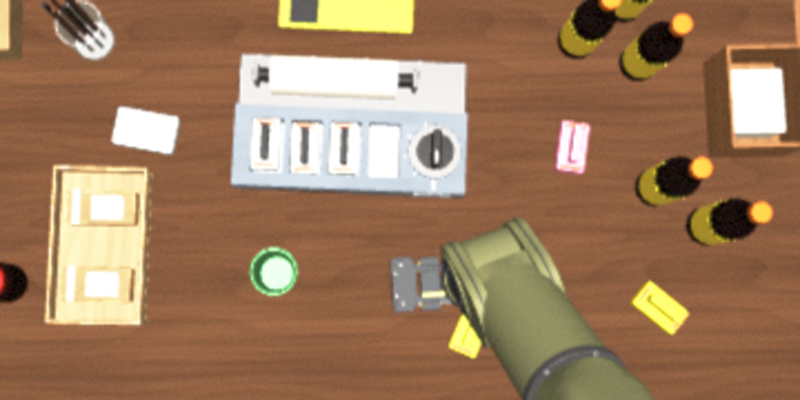

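View pics/end_side.png

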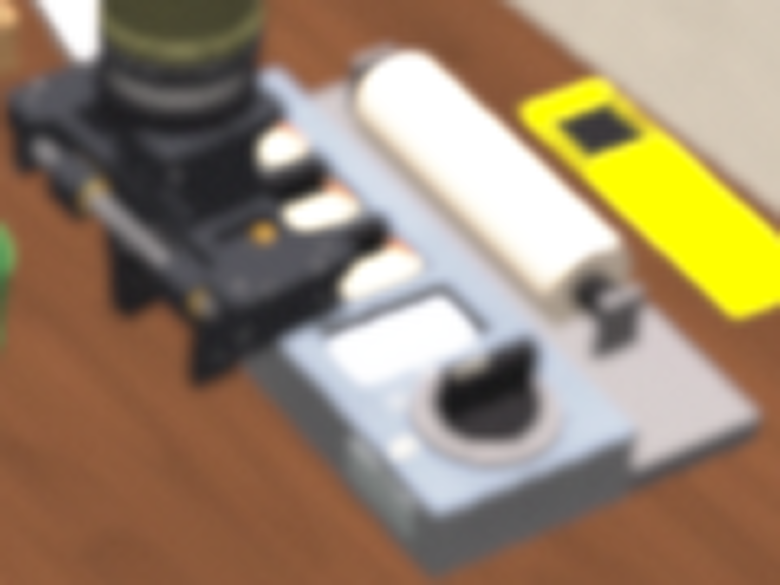

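The end views show three flush cartridges at (265,145), (305,147), (345,147) and both cartons in the tray. The knob bar lies along the coder's x with its pointer at the front tick (435,175), and the other things are still where they stood. Handing in.

```bash
python3 -c "
from workcell import *
print(close_job())"
```

```text
the job is handed in; nothing more can be done
None
```

I handed the job in at about 55 s with both cartons in the tray, the three white cartridges pressed flush in bays 2, 3 and 4, and then the counter knob turned back to its zero stop; nothing else was touched, and the hand-in gave no verdict.

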